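# Load the push-latch tube drawer

## Task

Load all the loose blood tubes that lie on the bench into the tube dock: push its locked drawer in once to release the catch, draw the drawer right out towards you by pressing on top of its front ledge and pulling, and lay the tubes flat in its grooves, one to a groove, all with their caps towards the drawer's front. When all are in, push the drawer home until it locks shut again, and leave the bottles, pot and dish where they are, standing.

Things in the scene. Friction and masses are not known exactly. Their poses are not given: they have to be found in the camera images.
- drawer (a joint): Slide of the dock's drawer (m, grows outwards). 0 (within 1 mm) = locked shut by the catch, cannot be pulled; it starts so. About +0.021 = popped out by the spring. +0.118 = right out, end stop. -0.012 = pushed in to the inner stop. Beyond +0.021 it slides freely (under 1 N friction) and stays put. Pushing in takes 2 N at +0.02, rising to about 5 N at -0.012; then it stops hard.
- drawer_front (a point): Centre of the upright flat front face of the drawer's solid ledge (226 mm wide, 4 to 28 mm above the bench), the face to push; 106 mm in front of drawer_mid, same axes. Push-push catch: it changes state only when the drawer is pushed to its inner stop and let go: from locked it releases and the spring pushes the drawer out to +0.021; from outside it catches and rests at 0.
- drawer_pad (a point): Centre of the flat rubber pad on top of the drawer's front ledge, 28 mm above the bench. The ledge is 42 mm deep (along x), 226 mm wide, solid, without handle, and stands out in front of the dock. Pressing down here and pulling draws the released drawer out.
- drawer_mid (a point): Point moving with the drawer: centre of the tube cradle, 18 mm above the bench, the axis height of a tube lying in it. x = the way the drawer is pushed in, y across it, z up. Five V grooves run along x at y = -80, -40, 0, +40, +80 mm. A tube whose mid-glass point lies at x = 0 rests on its glass, cap clear of the cradle. Drawer floor: x = -64 to +54 mm, 8 mm above the bench.
- drawer_rib (a point): Centre of the front one of the two folded-sheet ribs that form the grooves, on its top. The ribs cross the drawer, 8 mm thick, at x = -22 and +22 mm from drawer_mid, crests 29 mm above the bench; fingers can go down to the drawer floor between them.
- dock_mouth (a point): Middle of the top front edge of the dock: a low grey box with a clear roof fixed to the bench, 190 mm deep, 240 mm wide, 45 mm high. Same axes as drawer_mid. With the drawer right out all five grooves are clear of the roof.
- tube_a_mid (a point): Closed blood tube, lying: glass 13 mm across, 70 mm long; cap 17 mm across, 18 mm long; about 25 g. The point is on the axis, mid-glass, 35 mm from the round end, 53 mm from the cap's end. Axes: x along the tube towards the cap. Lying on the bench the point is 7.5 mm up. May be absent (None).
- tube_a_cap (a point): Centre of this tube's cap, on the axis, 44 mm from its mid-glass point. May be absent (None).
- tube_b_mid (a point): Closed blood tube, lying: glass 13 mm across, 70 mm long; cap 17 mm across, 18 mm long; about 25 g. The point is on the axis, mid-glass, 35 mm from the round end, 53 mm from the cap's end. Axes: x along the tube towards the cap. Lying on the bench the point is 7.5 mm up. May be absent (None).
- tube_b_cap (a point): Centre of this tube's cap, on the axis, 44 mm from its mid-glass point. May be absent (None).
- tube_c_mid (a point): Closed blood tube, lying: glass 13 mm across, 70 mm long; cap 17 mm across, 18 mm long; about 25 g. The point is on the axis, mid-glass, 35 mm from the round end, 53 mm from the cap's end. Axes: x along the tube towards the cap. Lying on the bench the point is 7.5 mm up. May be absent (None).
- tube_c_cap (a point): Centre of this tube's cap, on the axis, 44 mm from its mid-glass point. May be absent (None).
- tube_d_mid (a point): Closed blood tube, lying: glass 13 mm across, 70 mm long; cap 17 mm across, 18 mm long; about 25 g. The point is on the axis, mid-glass, 35 mm from the round end, 53 mm from the cap's end. Axes: x along the tube towards the cap. Lying on the bench the point is 7.5 mm up. May be absent (None).
- tube_d_cap (a point): Centre of this tube's cap, on the axis, 44 mm from its mid-glass point. May be absent (None).
- tube_e_mid (a point): Closed blood tube, lying: glass 13 mm across, 70 mm long; cap 17 mm across, 18 mm long; about 25 g. The point is on the axis, mid-glass, 35 mm from the round end, 53 mm from the cap's end. Axes: x along the tube towards the cap. Lying on the bench the point is 7.5 mm up. May be absent (None).
- tube_e_cap (a point): Centre of this tube's cap, on the axis, 44 mm from its mid-glass point. May be absent (None).
- stain_bottle: Brown glass bottle with a white cap, 53 mm across, 120 mm tall, at the back of the bench. Leave it alone. Origin at the middle of its underside.
- buffer_bottle: White bottle with a cap, 62 mm across, 146 mm tall, at the back. Leave it alone. Origin at the middle of its underside.
- oil_bottle: Small brown bottle, 31 mm across, 62 mm tall, standing near the front edge. Leave it alone. Origin at the middle of its underside.
- cotton_pot: Clear pot of cotton buds, 77 mm across, 80 mm tall, at the back. Leave it alone. Origin at the middle of its underside.
- petri_a: Round flat dish, 61 mm across, 15 mm high, lying among the tubes. Leave it alone. Origin at the middle of its underside.
There are look-alikes about, which are no part of the job. What is shaped like the part that bears tube_b_mid but purple is not meant.

How it is judged:
By the outcome, as a careful person would: the job done as asked, in the order asked, and still so for the second after the job is handed in, with the robot touching nothing.
Of tube_a, tube_b, tube_c, tube_d, tube_e only 4 to 5 are there at a start; the rules pass over those that are not, and their reading is None.
At some moment in a run one of tube_a, tube_b, tube_c, tube_d, tube_e may be knocked a few centimetres aside while the robot is not near it.
Once in a run the grip may slacken for a moment while it holds something.
It also fails if it takes over 208 s, if anything falls off the work surface, if the arm or the gripper's body presses on something with over 40 N, if the wrist force passes 120 N, or if a joint passes its speed limit or range.

## Robot

A 6-joint arm with a two-finger parallel gripper is mounted at the origin on a cart in front of the work surface, level with it; the furniture and walls round the work are solid. World frame = base frame: x ahead of the robot, y to its left, z up, the work surface at z = 0. Lengths are in m, angles in degrees, forces in N, time in s.
With the tool pointing down it reaches from about 0.375 to 0.9 m from the base axis. Payload 3.1 kg.
Tool frame: the origin (TCP) lies at the centre of the arm's flange, where the gripper is bolted on; the fingertips stand 182 mm ahead of it and the grasp point (between the pads) lies 164 mm ahead of it; x points along the fingers, z is the direction in which the jaws open and shut, and the axes are right-handed (so a half turn about x gives the same grasp; the last joint's range is limited). The gripper opens to 87 mm and grips with 3 to 60 N. Pads are 19 mm wide; open, the fingers measure 117 mm over their backs; the gripper's body (75 mm by 190 mm) begins 51 mm behind the grasp point.
Start: joints at [54.288, 30.224, 82.088, -0, 67.689, -10.227], TCP at [0.269, 0.564, 0.405] pointing down, gripper open.
Joint ranges: [-176.69, 176.69], [-43.24, 126.21], [12.49, 139.97], [-82, 262], [0, 151.66], [-163.58, 163.58]. Speed limits (degrees/s): [159.86, 159.86, 180, 180, 180, 180].

## Interface

Orientations are given as a 3x3 rotation matrix whose columns are the frame's x, y, z axes.
In Python, from rig import bot gives the robot as it stands.
- The arm moves only by the shell command python3 -m crank 'ROWS' [OPENING]. ROWS is JSON, a list of rows, each an object with "offset": the shift along the tool's x, y, z in m, a list of three; "spin": the turn about the tool's x in rad. A call has 1 to 12 rows; each row shifts and turns the commanded pose from where the row before left it, along the tool's axes as they then stand; what a row does not reach is not made up. A row lasts 1/10 s, in which the tool goes at most 50 mm and 8.59 degrees, less where a joint would pass 70% of its speed; a pose out of reach is approached as far as the arm can. A call is refused whole if a number of a shift passes 0.05 or a number of a turn 0.15, either way. A call with a gripper value outside its range is refused whole. OPENING is the finger opening in m, from 0 to 0.087, set as the call begins (- or left out, the last holds). The fingers move at their own pace and stop on an object; the grip force is fixed at half the most. Time passes only in rows, so rows that do not move let the fingers close. It gives the time, the measured TCP pose, the force and the opening at its end, in the units of the state.
- bot.read_state(): the state, without advancing time (a new reading comes with each control period).
- bot.capture(name): name is "scene" or "top"; returns a dict with "pixels" (420x560x3 uint8, blue, green, red), "depth" (420x560 float32, m along the optical axis (not along the pixel's ray), 0 where there is no reading), "K" (3x3 intrinsics, pixels), "k1" (the pictures are not rectified: a ray, as slopes to the right and down, at radius r is drawn at 1 + k1 r^2 times it, then the intrinsics apply), "world_to_cam" (4x4, takes a point from world to camera coordinates). Camera axes: x right, y up, looking along -z (the intrinsics and any distortion apply to the point x, -y, -z); pixel columns grow to the right and rows downward; lengths in m; the calibration is good to about 2 mm. A picture is of the moment at which its call begins.
- bot.hand_in(): hands the job in, once; it reports no verdict.
Trained networks look in a picture, given as the dict that the camera call returned (one of the last four; its "shot" number tells which), for a name from the list of things; names that differ only in an ending like _2 or _b are one class to them, and where a whole thing is asked for, a point or a joint stands for the part that bears it (a point fixed in the world has none). Each returns a list of dicts, best first, with "p" (0 to 1); they miss things now and then, are a little off and sometimes report something else, mostly with a low value. They report only what shows in the picture. A call takes as long as a camera call. They do not tell look-alikes from the thing itself.
- bot.regions_of(label, picture): "region" (420x560 bool, what is visible of it) and "extent" ([centre column, centre row, width, height] in pixels, round what is visible of it).
The state is a dict: "time_s": time; "joint_positions": joint angles; "qvel": joint speeds; "tau": joint torques, N m; "position": TCP position; "tcp_rot": TCP orientation; "force": force on the tool from outside, world axes, zero at the start; "moment": the same for the moment, N m; "opening": opening from 0.0 (shut) to 1.0 (fully open).
Only numpy, scipy, OpenCV 4.12 (cv2) and the standard library are available. Lean on these libraries where they do the work, as an engineer would, in place of code of your own. Each camera call takes 0.05 s, during which the arm holds its last target.

## Working session

There is one attempt and no reset: what is moved stays moved. The work goes in short steps, Python scripts to look and compute and a shell command to move; the robot and the scene stay as the last step left them, time stands still between calls to the robot, and variables do not carry over. Pictures are saved under pics/ and viewed, and the job is handed in when it is done.

```bash
ls; mkdir -p pics
python3 - <<'E'
from rig import bot
import cv2,numpy as np
s=bot.read_state(); print(s)
for n in("scene","top"):
    c=bot.capture(n); cv2.imwrite(f"pics/{n}0.png",c["pixels"]); print(n,c["K"],c["k1"],c["world_to_cam"],c["shot"])
E
```

```text
pics
{'time_s': 0.0, 'joint_positions': array([ 5.42865163e+01,  3.02805932e+01,  8.21552940e+01, -7.57574955e-04,
        6.76875674e+01, -1.02273058e+01]), 'qvel': array([-0.0486616 , -0.06399163,  0.01697927, -0.08375893,  0.02237777,
       -0.02713503]), 'tau': array([-1.08033979e-03, -4.40043175e+01, -1.76589578e+01,  6.33393601e-02,
        5.81344077e-02, -1.65278061e-04]), 'position': array([0.26871273, 0.56392076, 0.40375981]), 'tcp_rot': array([[-1.24782850e-03, -9.02691050e-01,  4.30287475e-01],
       [-1.75663016e-03,  4.30289125e-01,  9.02689417e-01],
       [-9.99997679e-01,  3.70545620e-04, -2.12262135e-03]]), 'force': array([ 0.25125136, -0.23406755,  0.24116488]), 'moment': array([-0.03090122, -0.01951726, -0.0062288 ]), 'opening': 1.0016849294776782}
scene [[489.35628513   0.         277.45408685]
 [  0.         489.35628513 209.13366987]
 [  0.           0.           1.        ]] -0.1706125584547445 [[-0.82419849 -0.56629735  0.0020388   0.48899185]
 [ 0.49962025 -0.72545121  0.47339217 -0.29419306]
 [-0.26660169  0.39118774  0.88084942 -1.25310215]
 [ 0.          0.          0.          1.        ]] 1
top [[428.02248249   0.         282.89524548]
 [  0.         428.02248249 199.62388358]
 [  0.           0.           1.        ]] -0.10564664962684664 [[-1.85460216e-04 -9.99999942e-01 -2.85369622e-04  3.27264202e-02]
 [ 9.98682686e-01 -1.99858616e-04  5.13113381e-02 -5.66687471e-01]
 [-5.13113921e-02 -2.75477489e-04  9.98682665e-01 -1.33328815e+00]
 [ 0.00000000e+00  0.00000000e+00  0.00000000e+00  1.00000000e+00]] 2
```

View pics/scene0.png

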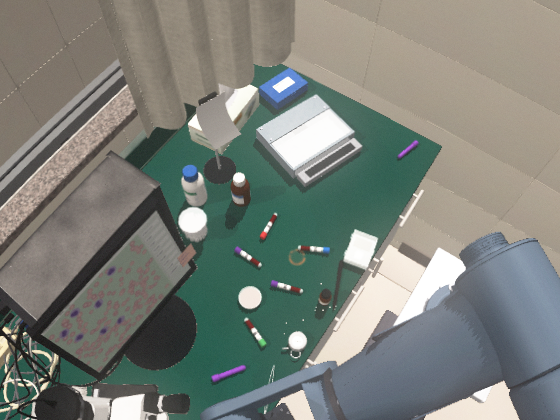

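View pics/top0.png

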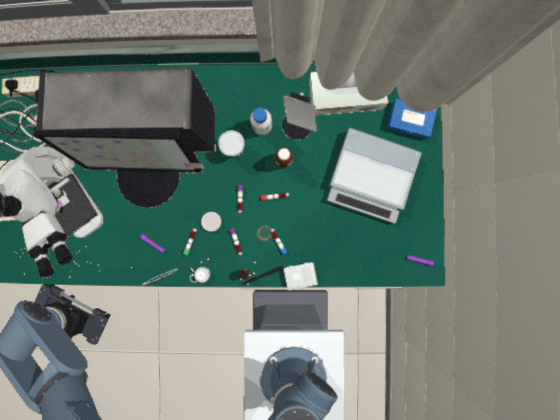

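```bash
cat > h.py <<'E'
from rig import bot
import cv2,numpy as np
def ray(c,u,v):
    K=c["K"];x=(u-K[0,2])/K[0,0];y=(v-K[1,2])/K[1,1]
    xd,yd=x,y
    for _ in range(30):
        f=1+c["k1"]*(x*x+y*y); x,y=xd/f,yd/f
    return np.array([x,-y,-1.0])
def atz(c,u,v,z):
    d=ray(c,u,v);W=c["world_to_cam"];R=W[:3,:3];t=W[:3,3]
    o=-R.T@t; w=R.T@d
    return o+w*(z-o[2])/w[2]
def atdepth(c,u,v):
    d=ray(c,u,v);z=c["depth"][int(round(v)),int(round(u))]
    W=c["world_to_cam"];return W[:3,:3].T@(d*z-W[:3,3])
def proj(c,p):
    q=c["world_to_cam"][:3,:3]@np.asarray(p)+c["world_to_cam"][:3,3]
    x,y=q[0]/-q[2],-q[1]/-q[2]; f=1+c["k1"]*(x*x+y*y)
    return np.array([c["K"][0,0]*x*f+c["K"][0,2],c["K"][1,1]*y*f+c["K"][1,2]])
def crop(c,name,u0,v0,u1,v1,k=6):
    cv2.imwrite("pics/"+name,cv2.resize(c["pixels"][v0:v1,u0:u1],None,fx=k,fy=k,interpolation=cv2.INTER_CUBIC))
E
python3 - <<'E'
from h import *
c=bot.capture("top"); s=bot.capture("scene")
crop(c,"t1.png",130,175,300,290,4.7)
crop(c,"t2.png",315,120,445,275,3.8)
crop(s,"s1.png",200,200,350,380,3.3)
for n in("tube_a_mid","tube_a_cap","drawer_pad","drawer_mid"):
  for nm,p in(("top",c),("scene",s)):
    for r in bot.regions_of(n,p): print(n,nm,round(r["p"],2),np.round(r["extent"],1), r["region"].sum())
E
```

```text
tube_a_mid scene 0.66 [310.5 140.7 106.4  89.2] 5486
tube_a_mid scene 0.47 [270.7 227.3  15.6  22.2] 144
tube_a_mid scene 0.4 [327.5 163.2  64.3  45.8] 1242
tube_a_cap top 0.61 [274.8 196.1  28.9   8.3] 138
tube_a_cap scene 0.7 [269.2 226.6  15.1  28.5] 136
tube_a_cap scene 0.34 [255.1 332.8  22.2  24.4] 171
tube_a_cap scene 0.25 [327.  162.7  67.2  47.6] 1369
drawer_pad top 0.8 [362.6 204.4  73.   37.1] 1140
drawer_pad scene 0.77 [328.6 162.   63.9  45.4] 1363
drawer_pad scene 0.33 [270.  226.3  16.   22.7] 133
drawer_mid top 0.84 [362.6 204.3  75.2  38.6] 1198
drawer_mid top 0.19 [230.9 143.   28.1  25.2] 509
drawer_mid scene 0.82 [326.4 163.2  65.5  47. ] 1276
```

View pics/t1.png

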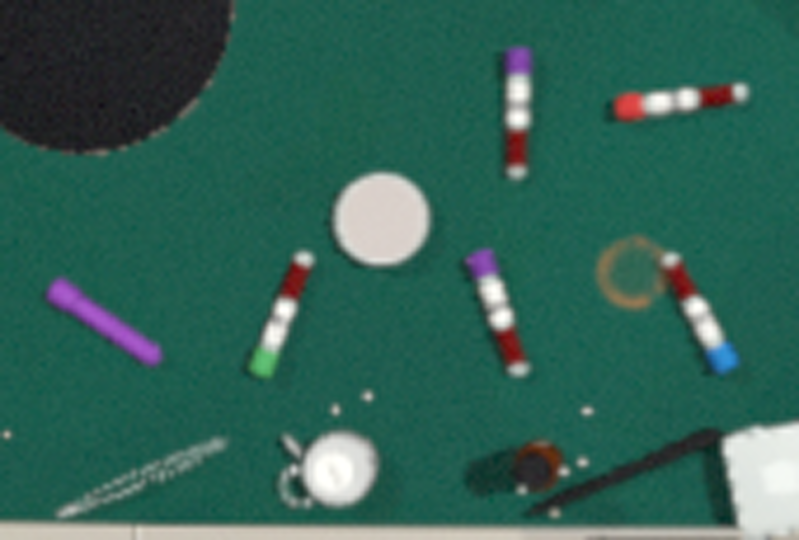

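View pics/t2.png

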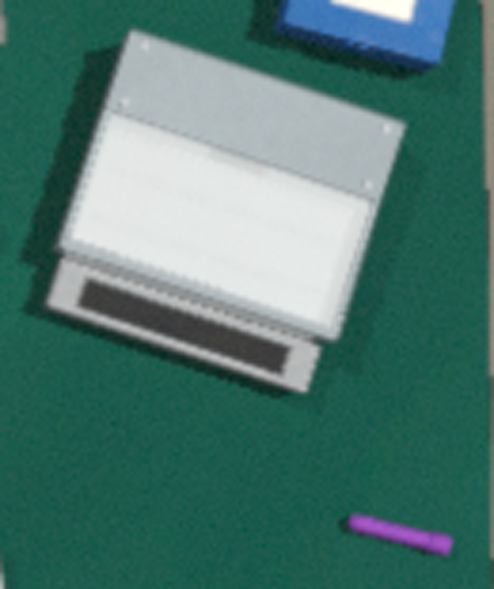

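View pics/s1.png

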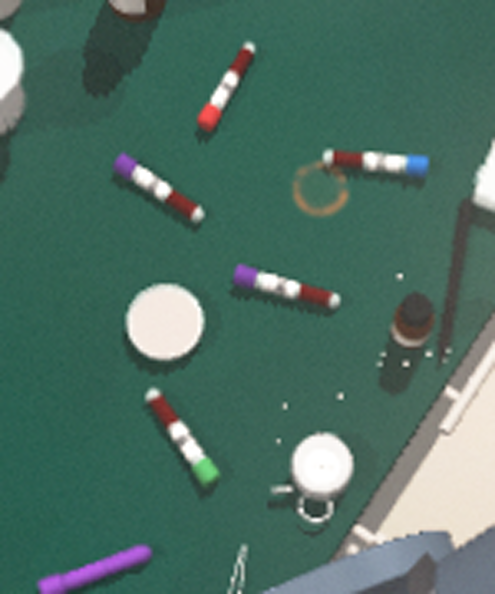

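```bash
cat >> h.py <<'E'
def rectpts(m):
    n,l,st,ce=cv2.connectedComponentsWithStats(m.astype(np.uint8))
    return l,st,ce
def tubes(c,box=None,zt=0.0075,minA=60,maxA=450,verbose=True):
    """non-green elongated blobs -> mid, dir to cap"""
    px=c["pixels"].astype(int);hsv=cv2.cvtColor(c["pixels"],cv2.COLOR_BGR2HSV)
    b,g,r=px[...,0],px[...,1],px[...,2]
    h,s,v=hsv[...,0].astype(int),hsv[...,1].astype(int),hsv[...,2].astype(int)
    bg=(h>68)&(h<96)&(s>110)&(v<125)
    m=(~bg)&(v>60)
    m=m.astype(np.uint8)
    l,st,ce=rectpts(m);out=[]
    for i in range(1,len(st)):
        if not minA<st[i,4]<maxA: continue
        if box is not None and not(box[0]<ce[i,0]<box[2] and box[1]<ce[i,1]<box[3]): continue
        vv,uu=np.nonzero(l==i)
        P=np.array([atz(c,u,w,zt)[:2] for u,w in zip(uu,vv)])
        (cx,cy),(w,hh),a=cv2.minAreaRect((P*1000).astype(np.float32))
        L,Wd=max(w,hh),min(w,hh)
        if not 55<L<120 or Wd>40: continue
        a=np.radians(a if w>hh else a+90);d=np.array([np.cos(a),np.sin(a)])
        t=(P*1000-[cx,cy])@d
        sat=s[vv,uu];hu=h[vv,uu];val=v[vv,uu]
        capm=(sat>110)&(val>110)&((hu<30)|(hu>35))
        e1=(capm&(t>L/4)).sum();e2=(capm&(t<-L/4)).sum()
        if e2>e1: d=-d
        # 88 mm long overall; middle of the whole is 9 mm capwards of mid glass
        k=(capm&(abs(t)>L/4)); col=np.median(px[vv[k],uu[k]],axis=0) if k.any() else None
        mid=np.array([cx,cy])/1000-0.009*d
        out.append(dict(mid=mid,d=d,ang=np.degrees(np.arctan2(d[1],d[0])),L=L,W=Wd,uv=ce[i],col=col,e=(e1,e2),tmean=t.mean()))
        if verbose: print("uv",np.round(ce[i]),"mid",np.round(mid,4),"capang %.1f"%out[-1]["ang"],"L %.0f W %.0f"%(L,Wd),"col",col,(e1,e2))
    return out
E
python3 - <<'E'
from h import *
c=bot.capture("top"); s=bot.capture("scene")
print("top");tubes(c,(120,150,450,290))
print("scene");tubes(s,(180,190,450,390))
hsv=cv2.cvtColor(c["pixels"],cv2.COLOR_BGR2HSV)
for nm,p,(u0,v0,u1,v1) in (("top",c,(325,185,405,225)),):
    g=p["pixels"].max(2); m=np.zeros(g.shape,np.uint8); m[v0:v1,u0:u1]=(g[v0:v1,u0:u1]<80)&(hsv[v0:v1,u0:u1,1]<90)
    l,st,ce=rectpts(m); i=1+np.argmax(st[1:,4]); vv,uu=np.nonzero(l==i); print(st[i])
    P=np.array([atz(p,u,w,.028)[:2]*1000 for u,w in zip(uu,vv)],np.float32); print("pad",cv2.minAreaRect(P))
r=bot.regions_of("drawer_mid",c)[0]["region"]; vv,uu=np.nonzero(r)
P=np.array([atz(c,u,w,.028)[:2]*1000 for u,w in zip(uu,vv)],np.float32); print("ledge region",cv2.minAreaRect(P))
for u,v in((47,270),(47,305),(305,390),(318,345)): print(u,v,np.round(atz(c,315+u/3.8,120+v/3.8,.028),4))
for u,v in((150,212),(235,238),(211,221)): print(np.round(atz(c,u,v,.0),4),)
for n in("stain_bottle","buffer_bottle","oil_bottle","cotton_pot","petri_a"):
    for q in bot.regions_of(n,c)[:1]: print(n,round(q["p"],2),np.round(q["extent"]),np.round(atz(c,*q["extent"][:2],.0),3))
E
```

```text
top
uv [240. 198.] mid [0.5602 0.1685] capang 0.3 L 89 W 19 col [135.5  69.  120. ] (np.int64(20), np.int64(8))
uv [273. 196.] mid [0.5788 0.0502] capang 94.8 L 93 W 20 col [ 64.5  66.  182.5] (np.int64(27), np.int64(7))
uv [190. 241.] mid [0.4442 0.3237] capang 156.9 L 88 W 19 col [ 99.  162.5  91.5] (np.int64(24), np.int64(6))
uv [236. 240.] mid [0.427  0.1775] capang 21.1 L 90 W 22 col [153.5  72.5 124. ] (np.int64(22), np.int64(8))
uv [151. 243.] mid [0.4233 0.4426] capang 57.4 L 93 W 21 col [181.  81. 147.] (np.int64(32), np.int64(27))
uv [420. 260.] mid [ 0.3764 -0.3949] capang -104.3 L 94 W 19 col [170.   78.  137.5] (np.int64(26), np.int64(30))
scene
uv [268. 227.] mid [0.5824 0.0594] capang 99.6 L 107 W 23 col [ 55.5  60.5 129.5] (np.int64(22), np.int64(12))
uv [247. 258.] mid [0.5627 0.1765] capang 0.2 L 95 W 30 col [152.  76. 126.] (np.int64(26), np.int64(9))
uv [228. 373.] mid [0.4227 0.4473] capang 54.5 L 93 W 24 col [192.  87. 154.] (np.int64(45), np.int64(38))
[337 195  53  23 348]
pad ((548.0946044921875, -217.77999877929688), (172.8494415283203, 19.839807510375977), 71.5638198852539)
ledge region ((550.8336181640625, -218.34869384765625), (229.58148193359375, 54.51993179321289), 70.9427719116211)
47 270 [ 0.5928 -0.1063  0.028 ]
47 305 [ 0.564  -0.1062  0.028 ]
305 390 [ 0.4938 -0.3194  0.028 ]
318 345 [ 0.5308 -0.3307  0.028 ]
[0.5277 0.4595 0.    ]
[0.4455 0.1847 0.    ]
[0.4993 0.2617 0.    ]
stain_bottle 0.67 [285. 159.  15.  18.] [0.698 0.026 0.   ]
oil_bottle 0.56 [246. 275.   7.  14.] [0.327 0.15  0.   ]
cotton_pot 0.84 [230. 142.  21.  23.] [0.753 0.202 0.   ]
petri_a 0.53 [213. 220.  20.  17.] [0.502 0.254 0.   ]
```

```bash
cat >> h.py <<'E'
def plan(x,y,ztip,hz=None,via=None):
    """delta in tool axes to put tip at x,y,ztip; spin to heading hz (deg). spin first, offsets given in axes AFTER spin"""
    s=bot.read_state();p=s["position"];R=s["tcp_rot"]
    tip=p+0.182*R[:,0]
    h0=np.degrees(np.arctan2(R[1,2],R[0,2]))
    if hz is None: hz=h0
    sp=-(np.radians(hz-h0))
    h=np.radians(hz);Z=np.array([np.cos(h),np.sin(h),0]);Y=np.array([-np.sin(h),np.cos(h),0])
    d=np.array([x,y,ztip])-tip
    off=np.array([-d[2],d@Y,d@Z])
    j1=np.degrees(np.arctan2(y,x))
    print("t %.1f tip %s hz %.1f"%(s["time_s"],np.round(tip,4),h0),"F",np.round(s["force"],1),"open %.4f"%(s["opening"]*.087))
    print("  spin %.3f rad; after it, offset [down,y,z] = %s  |h| %.3f ; j6->%.0f"%(sp,np.round(off,4),np.hypot(off[1],off[2]),j1-hz))
E
python3 - <<'E'
from h import *
plan(.471,-.192,.2,71.5)
E
```

```text
t 1.0 tip [0.2689 0.5642 0.2228] hz 64.5 F [-0.3 -0.6 -0.9] open 0.0869
  spin -0.122 rad; after it, offset [down,y,z] = [ 0.0228 -0.4316 -0.653 ]  |h| 0.783 ; j6->-94
```

```bash
python3 -m crank '[{"offset":[0,0,0],"spin":-0.122},{"offset":[0,-0.012,-0.018],"spin":0},{"offset":[0,-0.022,-0.033],"spin":0},{"offset":[0,-0.022,-0.033],"spin":0},{"offset":[0,-0.022,-0.033],"spin":0},{"offset":[0,-0.022,-0.033],"spin":0},{"offset":[0,-0.022,-0.033],"spin":0},{"offset":[0,-0.022,-0.033],"spin":0},{"offset":[0,-0.022,-0.033],"spin":0},{"offset":[0,-0.022,-0.033],"spin":0},{"offset":[0,-0.022,-0.033],"spin":0},{"offset":[0,-0.022,-0.033],"spin":0}]' 0 
python3 -m crank '[{"offset":[0,-0.022,-0.033],"spin":0},{"offset":[0,-0.022,-0.033],"spin":0},{"offset":[0,-0.022,-0.033],"spin":0},{"offset":[0,-0.022,-0.033],"spin":0},{"offset":[0,-0.022,-0.033],"spin":0},{"offset":[0,-0.022,-0.033],"spin":0},{"offset":[0,-0.022,-0.033],"spin":0},{"offset":[0,-0.022,-0.033],"spin":0},{"offset":[0,-0.012,-0.018],"spin":0},{"offset":[0,0,0],"spin":0},{"offset":[0,0,0],"spin":0}]' 0
python3 - <<'E'
from h import *
plan(.471,-.192,.015,71.5)
c=bot.capture("top"); crop(c,"t3.png",300,120,450,270,4)
s=bot.capture("scene"); crop(s,"s3.png",230,80,450,240,3.5)
E
```

```text
time_s: 2.2
position: [0.3787, 0.1591, 0.4051]
tcp_rot: [[0.001, -0.948, 0.317], [0.0, 0.317, 0.948], [-1.0, -0.001, 0.001]]
force: [0.3, 0.6, 0.1]
opening: 0.033
time_s: 3.3
position: [0.467, -0.1665, 0.4046]
tcp_rot: [[-0.001, -0.948, 0.318], [0.001, 0.318, 0.948], [-1.0, 0.001, 0.001]]
force: [-1.5, 0.3, -0.1]
opening: 0.004
t 3.3 tip [ 0.4669 -0.1664  0.2226] hz 71.4 F [-1.5  0.3 -0.1] open 0.0004
  spin -0.001 rad; after it, offset [down,y,z] = [ 0.2076 -0.012  -0.023 ]  |h| 0.026 ; j6->-94
```

View pics/t3.png

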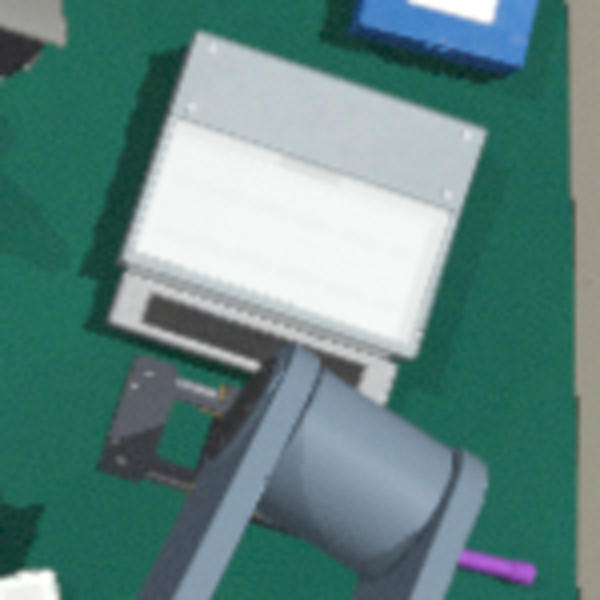

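View pics/s3.png

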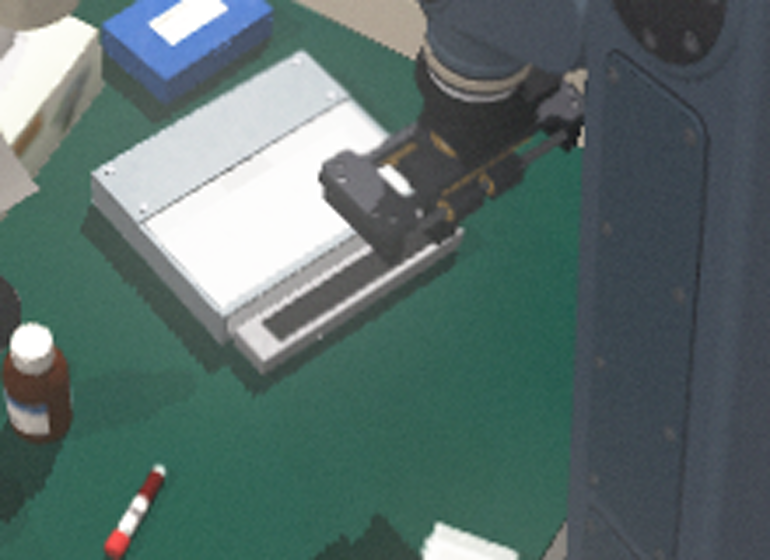

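The pictures show the gripper in front of the drawer ledge and its dark pad (top crop about 330–395, 190–220). Path down is clear, so I go down in front of the face.

```bash
python3 -m crank '[{"offset":[0.02,-0.006,-0.012],"spin":0},{"offset":[0.035,-0.006,-0.011],"spin":0},{"offset":[0.04,0,0],"spin":0},{"offset":[0.04,0,0],"spin":0},{"offset":[0.04,0,0],"spin":0},{"offset":[0.02,0,0],"spin":0},{"offset":[0.013,0,0],"spin":0},{"offset":[0,0,0],"spin":0},{"offset":[0,0,0],"spin":0}]' 0
python3 -m crank '[{"offset":[0,-0.015,0],"spin":0},{"offset":[0,-0.015,0],"spin":0},{"offset":[0,-0.01,0],"spin":0},{"offset":[0,0,0],"spin":0},{"offset":[0,0,0],"spin":0}]' 0
python3 - <<'E'
from h import *
plan(.528,-.211,.015,71.5)
E
```

```text
time_s: 4.3
position: [0.4718, -0.1917, 0.1974]
tcp_rot: [[0.001, -0.949, 0.316], [-0.001, 0.316, 0.949], [-1.0, -0.001, -0.0]]
force: [-0.7, 0.6, 0.3]
opening: 0.006
time_s: 4.8
position: [0.5091, -0.2046, 0.1974]
tcp_rot: [[0.0, -0.948, 0.317], [-0.0, 0.317, 0.948], [-1.0, -0.0, -0.0]]
force: [-0.6, 0.1, 0.3]
opening: 0.005
t 4.8 tip [ 0.5092 -0.2046  0.0154] hz 71.5 F [-0.6  0.1  0.3] open 0.0004
  spin 0.000 rad; after it, offset [down,y,z] = [ 0.0004 -0.0199 -0.0001]  |h| 0.020 ; j6->-93
```

Half finger width is about 9.5 mm, so contact should come in another 10 mm.

```bash
python3 -m crank '[{"offset":[0,-0.004,0],"spin":0},{"offset":[0,-0.004,0],"spin":0},{"offset":[0,-0.002,0],"spin":0},{"offset":[0,0,0],"spin":0}]' 0
python3 -m crank '[{"offset":[0,-0.003,0],"spin":0},{"offset":[0,-0.003,0],"spin":0},{"offset":[0,0,0],"spin":0}]' 0
python3 -m crank '[{"offset":[0,-0.003,0],"spin":0},{"offset":[0,0,0],"spin":0}]' 0
python3 -m crank '[{"offset":[0,-0.003,0],"spin":0},{"offset":[0,0,0],"spin":0}]' 0
```

```text
time_s: 5.2
position: [0.519, -0.2081, 0.1967]
tcp_rot: [[0.0, -0.948, 0.317], [-0.0, 0.317, 0.948], [-1.0, -0.0, -0.0]]
force: [0.3, -0.2, -0.6]
opening: 0.004
time_s: 5.5
position: [0.5241, -0.2096, 0.1965]
tcp_rot: [[-0.002, -0.948, 0.317], [0.001, 0.317, 0.948], [-1.0, 0.002, 0.0]]
force: [-3.2, 0.8, 1.0]
opening: 0.003
time_s: 5.7
position: [0.5272, -0.2107, 0.1965]
tcp_rot: [[-0.001, -0.948, 0.317], [0.001, 0.317, 0.948], [-1.0, 0.001, 0.0]]
force: [-4.5, 1.0, -0.0]
opening: 0.005
time_s: 5.9
position: [0.5302, -0.2117, 0.1965]
tcp_rot: [[-0.001, -0.948, 0.317], [0.001, 0.317, 0.948], [-1.0, 0.001, 0.0]]
force: [-3.8, 0.8, 0.8]
opening: 0.005
```

```bash
python3 -m crank '[{"offset":[0,-0.003,0],"spin":0},{"offset":[0,0,0],"spin":0}]' 0
python3 -m crank '[{"offset":[0,-0.002,0],"spin":0},{"offset":[0,0,0],"spin":0}]' 0
python3 -m crank '[{"offset":[0,-0.002,0],"spin":0},{"offset":[0,0,0],"spin":0}]' 0
```

```text
time_s: 6.1
position: [0.5323, -0.2124, 0.1965]
tcp_rot: [[-0.003, -0.948, 0.317], [0.002, 0.317, 0.948], [-1.0, 0.004, 0.0]]
force: [-6.6, 0.6, 1.5]
opening: 0.006
time_s: 6.3
position: [0.5331, -0.2127, 0.1965]
tcp_rot: [[-0.007, -0.949, 0.316], [0.003, 0.316, 0.949], [-1.0, 0.008, 0.001]]
force: [-10.1, 0.2, 4.9]
opening: 0.007
time_s: 6.5
position: [0.5338, -0.2129, 0.1964]
tcp_rot: [[-0.011, -0.949, 0.316], [0.005, 0.316, 0.949], [-1.0, 0.012, 0.001]]
force: [-12.8, 0.7, 7.1]
opening: 0.005
```

Hard stop is felt (force up to 13 N). Now I let go by backing off 60 mm, then lift and look.

```bash
python3 -m crank '[{"offset":[0,0.012,0],"spin":0},{"offset":[0,0.02,0],"spin":0},{"offset":[0,0.025,0],"spin":0},{"offset":[0,0.015,0],"spin":0},{"offset":[0,0,0],"spin":0},{"offset":[-0.03,0,0],"spin":0},{"offset":[-0.03,0,0],"spin":0},{"offset":[0,0,0],"spin":0}]' 0
python3 - <<'E'
from h import *
plan(.528,-.211,.015,71.5)
c=bot.capture("top"); crop(c,"t4.png",300,120,450,270,4)
s=bot.capture("scene"); crop(s,"s4.png",230,80,450,240,3.5)
E
```

```text
time_s: 7.3
position: [0.4718, -0.193, 0.2604]
tcp_rot: [[0.011, -0.948, 0.317], [-0.007, 0.317, 0.948], [-1.0, -0.013, -0.003]]
force: [0.2, -0.9, 0.5]
opening: 0.003
t 7.3 tip [ 0.4739 -0.1943  0.0784] hz 71.5 F [ 0.2 -0.9  0.5] open 0.0002
  spin 0.000 rad; after it, offset [down,y,z] = [ 0.0634 -0.0566  0.0013]  |h| 0.057 ; j6->-93
```

View pics/s4.png

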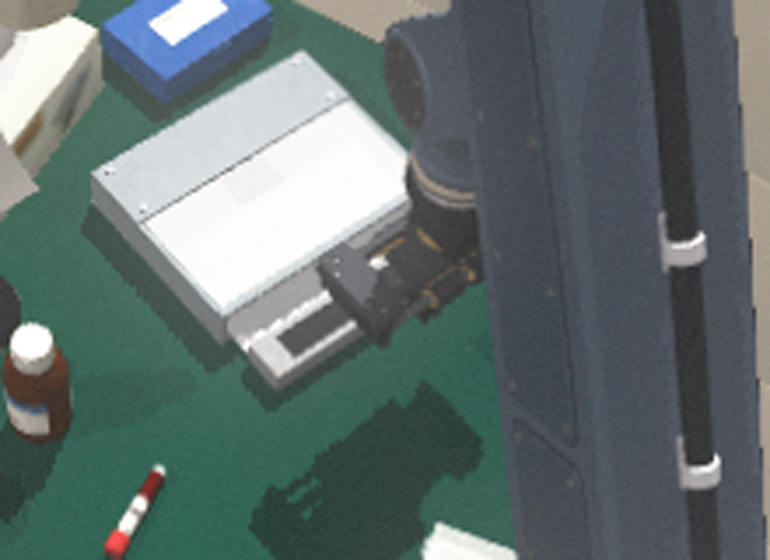

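View pics/t4.png

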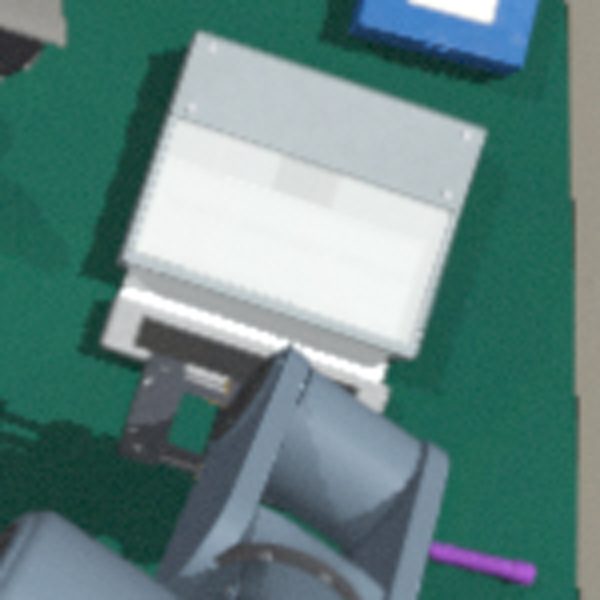

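The drawer has popped out (ledge lower, rib visible behind pad). Go over the pad and press.

```bash
python3 -m crank '[{"offset":[0,-0.02,0],"spin":0},{"offset":[0,-0.02,0.001],"spin":0},{"offset":[0,-0.019,0],"spin":0},{"offset":[0.02,0,0],"spin":0},{"offset":[0.02,0,0],"spin":0},{"offset":[0,0,0],"spin":0},{"offset":[0,0,0],"spin":0}]' 0
python3 - <<'E'
from h import *
plan(.530,-.2115,.028,71.5)
E
python3 -m crank '[{"offset":[0.006,0,0],"spin":0},{"offset":[0.004,0,0],"spin":0},{"offset":[0,0,0],"spin":0}]' 0
python3 -m crank '[{"offset":[0.002,0,0],"spin":0},{"offset":[0,0,0],"spin":0},{"offset":[0,0,0],"spin":0}]' 0
```

```text
time_s: 8.1
position: [0.525, -0.2089, 0.2157]
tcp_rot: [[-0.001, -0.948, 0.317], [0.001, 0.317, 0.948], [-1.0, 0.001, 0.0]]
force: [0.5, -0.5, 0.1]
opening: 0.005
t 8.1 tip [ 0.5248 -0.2088  0.0337] hz 71.5 F [ 0.5 -0.5  0.1] open 0.0005
  spin 0.000 rad; after it, offset [down,y,z] = [ 0.0057 -0.0058 -0.0009]  |h| 0.006 ; j6->-93
time_s: 8.4
position: [0.5266, -0.2096, 0.2104]
tcp_rot: [[0.007, -0.948, 0.318], [-0.004, 0.318, 0.948], [-1.0, -0.008, -0.001]]
force: [0.4, 2.4, 17.7]
opening: 0.004
time_s: 8.7
position: [0.5272, -0.2098, 0.2102]
tcp_rot: [[0.01, -0.948, 0.318], [-0.005, 0.318, 0.948], [-1.0, -0.011, -0.002]]
force: [-0.5, 4.4, 28.4]
opening: 0.006
```

```bash
python3 -m crank '[{"offset":[-0.001,0.004,0],"spin":0},{"offset":[0,0.008,0],"spin":0},{"offset":[0,0.01,0],"spin":0},{"offset":[0,0.01,0],"spin":0},{"offset":[0,0.01,0],"spin":0},{"offset":[0,0.01,0],"spin":0},{"offset":[0,0,0],"spin":0}]' 0
python3 -m crank '[{"offset":[0,0.01,0],"spin":0},{"offset":[0,0.01,0],"spin":0},{"offset":[0,0.01,0],"spin":0},{"offset":[0,0.006,0],"spin":0},{"offset":[0,0,0],"spin":0}]' 0
python3 -m crank '[{"offset":[0,0.005,0],"spin":0},{"offset":[0,0.005,0],"spin":0},{"offset":[0,0,0],"spin":0}]' 0
```

```text
time_s: 9.4
position: [0.4766, -0.1927, 0.2102]
tcp_rot: [[0.008, -0.948, 0.318], [-0.004, 0.318, 0.948], [-1.0, -0.009, -0.002]]
force: [-0.4, 4.6, 26.5]
opening: 0.008
time_s: 9.9
position: [0.4426, -0.1812, 0.2101]
tcp_rot: [[0.008, -0.948, 0.318], [-0.004, 0.318, 0.948], [-1.0, -0.009, -0.002]]
force: [2.3, 4.6, 32.7]
opening: 0.007
time_s: 10.2
position: [0.4333, -0.178, 0.2101]
tcp_rot: [[0.008, -0.948, 0.318], [-0.005, 0.318, 0.948], [-1.0, -0.01, -0.002]]
force: [1.2, 4.6, 35.6]
opening: 0.007
```

```bash
python3 -m crank '[{"offset":[-0.001,0.003,0],"spin":0},{"offset":[0,0.002,0],"spin":0},{"offset":[0,0,0],"spin":0}]' 0
python3 -m crank '[{"offset":[-0.03,0,0],"spin":0},{"offset":[-0.04,0,0],"spin":0},{"offset":[-0.04,0,0],"spin":0},{"offset":[-0.04,0.02,0.02],"spin":0},{"offset":[0,0.02,0.03],"spin":0},{"offset":[0,0,0.04],"spin":0},{"offset":[0,0,0.04],"spin":0},{"offset":[0,0,0.04],"spin":0},{"offset":[0,0,0.04],"spin":0},{"offset":[0,0,0.04],"spin":0},{"offset":[0,0,0],"spin":0}]' 0.04
python3 - <<'E'
from h import *
plan(.530,-.2115,.028,71.5)
c=bot.capture("top"); crop(c,"t5.png",300,120,450,270,4)
s=bot.capture("scene"); crop(s,"s5.png",200,80,450,260,3.2)
tubes(c,(120,150,450,290))
E
```

```text
time_s: 10.5
position: [0.4304, -0.1771, 0.2103]
tcp_rot: [[0.013, -0.948, 0.319], [-0.007, 0.319, 0.948], [-1.0, -0.015, -0.002]]
force: [7.1, 7.5, 22.3]
opening: 0.005
time_s: 11.6
position: [0.4695, 0.0771, 0.3576]
tcp_rot: [[0.004, -0.95, 0.312], [0.001, 0.312, 0.95], [-1.0, -0.004, 0.002]]
force: [-0.4, 0.5, -0.8]
opening: 0.457
t 11.6 tip [0.4702 0.0772 0.1756] hz 71.8 F [-0.4  0.5 -0.8] open 0.0398
  spin 0.006 rad; after it, offset [down,y,z] = [ 0.1476 -0.1483 -0.2548]  |h| 0.295 ; j6->-93
uv [273. 196.] mid [0.5788 0.0502] capang 94.8 L 93 W 20 col [ 62.  64. 180.] (np.int64(26), np.int64(7))
uv [190. 241.] mid [0.4446 0.3248] capang 158.9 L 88 W 18 col [ 68. 118.  54.] (np.int64(11), np.int64(0))
uv [151. 243.] mid [0.4245 0.4418] capang 58.7 L 93 W 22 col [160.  70. 128.] (np.int64(31), np.int64(24))
uv [420. 260.] mid [ 0.3764 -0.3949] capang -104.3 L 94 W 19 col [167.5  76.  135. ] (np.int64(26), np.int64(30))
```

View pics/s5.png

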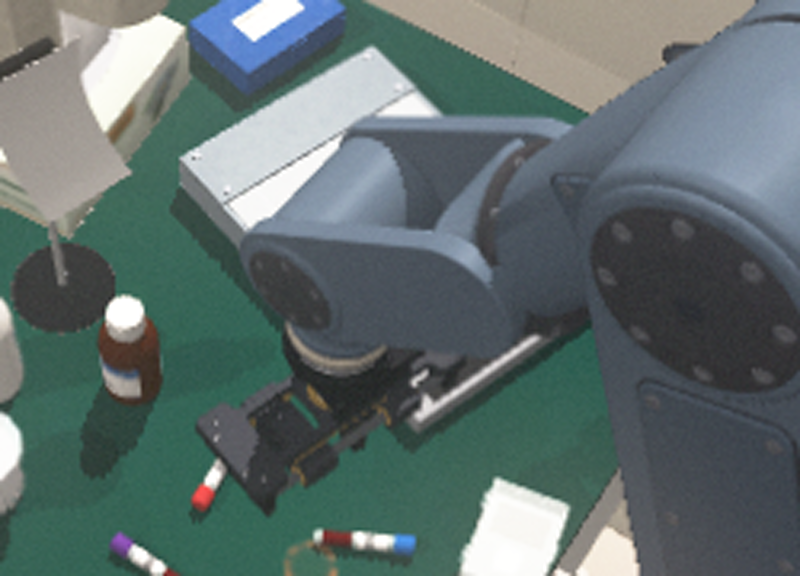

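View pics/t5.png

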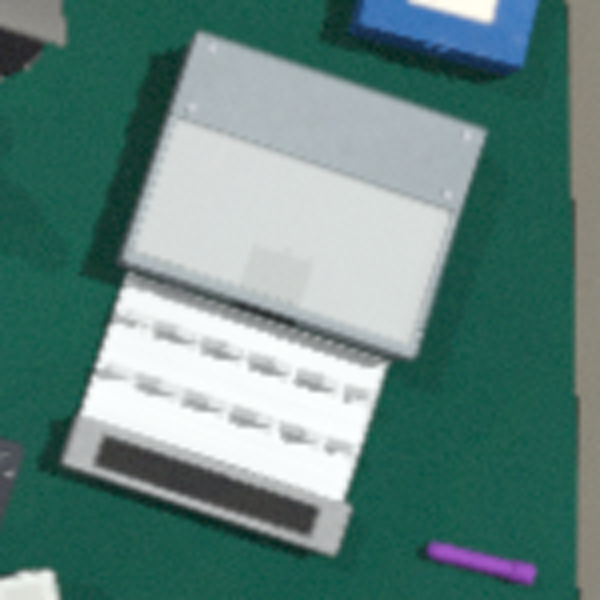

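```bash
cat >> h.py <<'E'
def pad(c,box=(315,215,390,262)):
    u0,v0,u1,v1=box
    hsv=cv2.cvtColor(c["pixels"],cv2.COLOR_BGR2HSV);g=c["pixels"].max(2); m=np.zeros(g.shape,np.uint8)
    m[v0:v1,u0:u1]=(g[v0:v1,u0:u1]<85)&(hsv[v0:v1,u0:u1,1]<90)
    l,st,ce=rectpts(m); i=1+np.argmax(st[1:,4]); vv,uu=np.nonzero(l==i)
    P=np.array([atz(c,u,w,.028)[:2]*1000 for u,w in zip(uu,vv)],np.float32); r=cv2.minAreaRect(P); print("pad",r,P.mean(0)); return r
E
python3 - <<'E'
from h import *
c=bot.capture("top"); r=pad(c)
a=np.radians(71.5);Y=np.array([np.cos(a),np.sin(a)]);X=np.array([np.sin(a),-np.cos(a)])
P0=np.array(r[0])/1000
mid=P0+.085*X
print("mid",mid)
k=6;u0,v0=315,180
im=cv2.resize(c["pixels"][v0:265,u0:400],None,fx=k,fy=k,interpolation=cv2.INTER_CUBIC)
def dot(p,col):
    u,v=proj(c,p); cv2.circle(im,(int((u-u0+.5)*k),int((v-v0+.5)*k)),3,col,-1)
for g in(-80,-40,0,40,80):
    for x in(-22,0,22):
        q=mid+g/1000*Y+x/1000*X; dot([*q,.018],(0,0,255) if x else (255,0,0))
for sx in(-113,113):
    for fx in(-106,-64): dot([*(mid+sx/1000*Y+fx/1000*X),.028],(0,200,0))
cv2.imwrite("pics/d1.png",im)
E
```

```text
pad ((436.5793151855469, -180.58517456054688), (172.1796875, 21.64560890197754), 71.49368286132812) [ 436.84366 -180.37779]
mid [ 0.51718683 -0.20755607]
```

View pics/d1.png

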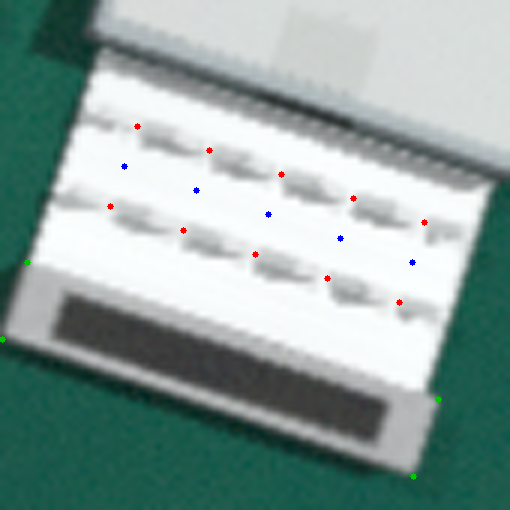

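Run:
```python
from h import *
c=bot.capture("top")
mid=np.array([.5172,-.2076]);a=np.radians(71.5);Y=np.array([np.cos(a),np.sin(a)]);X=np.array([np.sin(a),-np.cos(a)])
d=c["depth"];vv,uu=np.mgrid[180:265,315:400]
P=np.array([atdepth(c,u,v) for u,v in zip(uu.ravel(),vv.ravel()) ])
q=(P[:,:2]-mid); x=q@X*1000;y=q@Y*1000;z=P[:,2]*1000
from scipy.stats import binned_statistic_2d as b
for x0 in(-22,22,0):
    k=abs(x-x0)<5
    print(x0,[(int(yy),int(np.median(z[k&(abs(y-yy)<3)]))) for yy in range(-110,111,10) if (k&(abs(y-yy)<3)).any()])
k=abs(y)<100
print([(int(xx),int(np.median(z[k&(abs(x-xx)<2)]))) for xx in range(-116,75,6)])
```

```text
-22 [(-110, 4), (-100, 21), (-90, 15), (-80, 9), (-70, 17), (-60, 24), (-50, 16), (-40, 8), (-30, 16), (-20, 23), (-10, 11), (0, 9), (10, 16), (20, 27), (30, 13), (40, 9), (50, 12), (60, 23), (70, 15), (80, 8), (90, 9), (100, 18), (110, 1)]
22 [(-110, 7), (-100, 22), (-90, 14), (-80, 11), (-70, 13), (-60, 22), (-50, 16), (-40, 7), (-30, 16), (-20, 25), (-10, 13), (0, 10), (10, 13), (20, 24), (30, 15), (40, 11), (50, 15), (60, 24), (70, 17), (80, 6), (90, 16), (100, 22), (110, 1)]
0 [(-110, 5), (-100, 5), (-90, 7), (-80, 8), (-70, 7), (-60, 7), (-50, 7), (-40, 7), (-30, 6), (-20, 5), (-10, 6), (0, 7), (10, 6), (20, 7), (30, 7), (40, 5), (50, 9), (60, 7), (70, 9), (80, 6), (90, 10), (100, 8), (110, 3)]
[(-116, 0), (-110, -1), (-104, 24), (-98, 27), (-92, 27), (-86, 27), (-80, 27), (-74, 27), (-68, 26), (-62, 7), (-56, 6), (-50, 7), (-44, 7), (-38, 6), (-32, 7), (-26, 8), (-20, 16), (-14, 7), (-8, 6), (-2, 7), (4, 7), (10, 7), (16, 6), (22, 17), (28, 10), (34, 6), (40, 7), (46, 7), (52, 10), (58, 10), (64, 42), (70, 42)]
```

```bash
cat >> h.py <<'E'
def cloud(c,box):
    u0,v0,u1,v1=box;vv,uu=np.mgrid[v0:v1,u0:u1]
    K=c["K"];pts=np.stack([uu.ravel(),vv.ravel()],1).astype(np.float64)
    k1=c["k1"];xd=(pts[:,0]-K[0,2])/K[0,0];yd=(pts[:,1]-K[1,2])/K[1,1];x,y=xd,yd
    for _ in range(30):
        f=1+k1*(x*x+y*y);x,y=xd/f,yd/f
    z=c["depth"][v0:v1,u0:u1].ravel();W=c["world_to_cam"]
    P=(np.stack([x*z,-y*z,-z],1)-W[:3,3])@W[:3,:3];return P,z>0
E
python3 - <<'E'
from h import *
c=bot.capture("top");s=bot.capture("scene")
P,ok=cloud(c,(268,140,300,180)); k=ok&(P[:,2]>.03)&(P[:,0]<.8)
print("stain top-view",P[k][:,:3].min(0),P[k].max(0), np.median(P[k&(P[:,2]>.105)],0))
P,ok=cloud(s,(225,165,255,215)); k=ok&(P[:,2]>.03)
print("stain scene",P[k].min(0),P[k].max(0), np.median(P[k&(P[:,2]>.105)],0))
# all objects >4mm in top
P,ok=cloud(c,(180,180,300,285)); 
k=ok&(P[:,2]>.004)
m=k.reshape(105,120).astype(np.uint8); l,st,ce=rectpts(m)
for i in range(1,len(st)):
    if st[i,4]>25:
        Q=P[l.ravel()==i]; r=cv2.minAreaRect((Q[:,:2]*1000).astype(np.float32)); print(st[i],np.round(np.median(Q,0),3),Q[:,2].max().round(3),np.round(r[0]),np.round(r[1]),round(r[2]))
cv2.imwrite("pics/t6.png",c["pixels"])
E
```

```text
stain top-view [0.67026005 0.00779374 0.03209796] [0.72231936 0.05715692 0.12552897] [0.69537746 0.03225577 0.1181431 ]
stain scene [0.67008238 0.01168135 0.03084556] [0.7227243  0.063271   0.12392553] [0.69451743 0.03827009 0.11747744]
[  46    4   74  101 3969] [0.452 0.076 0.513] 0.598 [460.  97.] [230. 314.] 90
[ 81  13  28   8 123] [0.578 0.064 0.012] 0.022 [581.  60.] [18. 88.] 10
[ 22  32  19  19 301] [0.499 0.259 0.014] 0.022 [499. 259.] [57. 58.] 0
[  3  49  15  26 123] [0.433 0.328 0.012] 0.019 [436. 329.] [19. 88.] 69
[ 12  87  18  16 190] [0.332 0.286 0.023] 0.03 [331. 292.] [45. 54.] 17
```

View pics/t6.png

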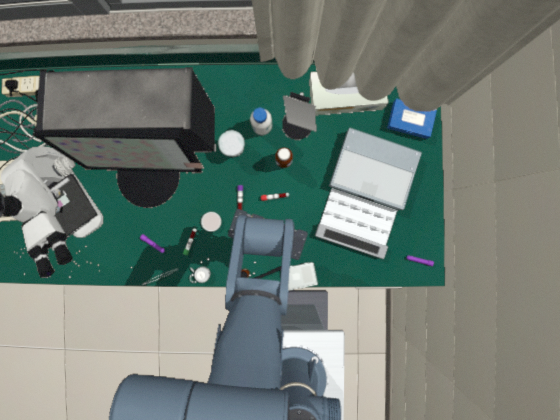

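Run:
```python
from h import *
plan(.5764,.0947,.06,7.5)
```

```text
t 11.9 tip [0.4682 0.0724 0.1748] hz 71.4 F [-0.1 -0.3  0.2] open 0.0402
  spin 1.115 rad; after it, offset [down,y,z] = [0.1148 0.008  0.1102]  |h| 0.110 ; j6->2
```

```bash
python3 -m crank '[{"offset":[0,0,0],"spin":0.14},{"offset":[0,0,0],"spin":0.14},{"offset":[0,0,0],"spin":0.14},{"offset":[0,0,0],"spin":0.14},{"offset":[0,0,0],"spin":0.14},{"offset":[0,0,0],"spin":0.14},{"offset":[0,0,0],"spin":0.14},{"offset":[0,0,0],"spin":0.135},{"offset":[0.02,0.003,0.035],"spin":0},{"offset":[0.02,0.003,0.04],"spin":0},{"offset":[0.02,0.002,0.035],"spin":0},{"offset":[0,0,0],"spin":0}]' 0.045
python3 - <<'E'
from h import *
plan(.5764,.0947,.005,7.5)
c=bot.capture("top");crop(c,"t7.png",220,150,330,230,6);s=bot.capture("scene");crop(s,"s7.png",180,170,330,300,5)
E
```

```text
time_s: 13.1
position: [0.5799, 0.0947, 0.2941]
tcp_rot: [[0.001, -0.13, 0.991], [0.0, 0.991, 0.13], [-1.0, -0.0, 0.001]]
force: [-0.7, -0.7, 0.9]
opening: 0.519
t 13.1 tip [0.5801 0.0947 0.1121] hz 7.5 F [-0.7 -0.7  0.9] open 0.0451
  spin -0.000 rad; after it, offset [down,y,z] = [ 0.1071  0.0005 -0.0037]  |h| 0.004 ; j6->2
```

View pics/s7.png

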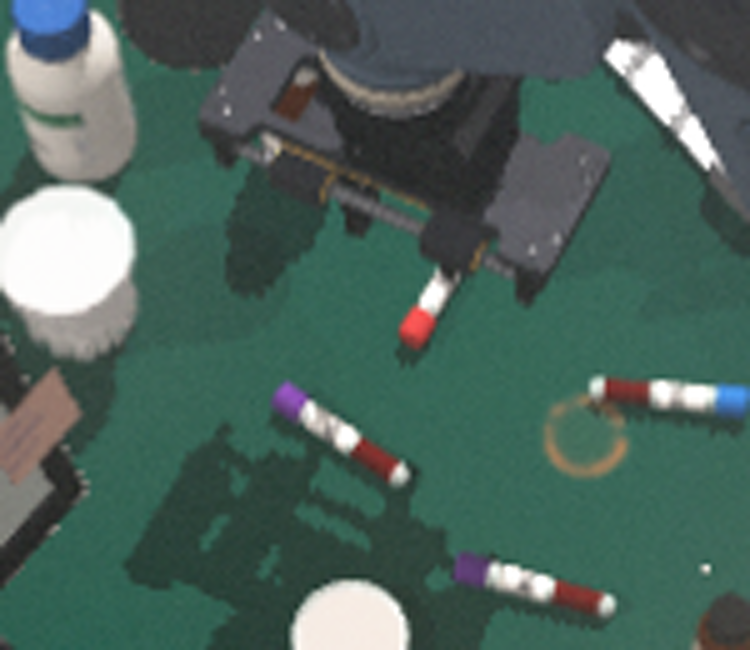

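Two tall things matter: the stain bottle stands 90 mm behind the red tube. I'll take the tube off-centre with wide jaws so that the gripper's body stays clear of the bottle.

```bash
python3 - <<'E'
from h import *
plan(.5624,.0485,.004,7.5)
E
python3 -m crank '[{"offset":[0,-0.024,-0.01],"spin":0},{"offset":[0,-0.0235,-0.0135],"spin":0},{"offset":[0.02,0,0],"spin":0},{"offset":[0.03,0,0],"spin":0},{"offset":[0,0,0],"spin":0},{"offset":[0,0,0],"spin":0}]' 0.075
python3 - <<'E'
from h import *
plan(.5624,.0485,.004,7.5)
c=bot.capture("top");s=bot.capture("scene");crop(s,"s8.png",180,150,330,280,5)
E
```

```text
t 13.2 tip [0.5759 0.0948 0.1137] hz 7.5 F [-0.2 -0.2 -0.7] open 0.0450
  spin 0.001 rad; after it, offset [down,y,z] = [ 0.1097 -0.0442 -0.0194]  |h| 0.048 ; j6->-3
time_s: 13.8
position: [0.5586, 0.0454, 0.2475]
tcp_rot: [[-0.001, -0.132, 0.991], [0.0, 0.991, 0.132], [-1.0, 0.0, -0.001]]
force: [0.4, 0.2, 1.4]
opening: 0.852
t 13.8 tip [0.5584 0.0454 0.0655] hz 7.6 F [0.4 0.2 1.4] open 0.0742
  spin 0.001 rad; after it, offset [down,y,z] = [0.0615 0.0025 0.0044]  |h| 0.005 ; j6->-3
```

View pics/s8.png

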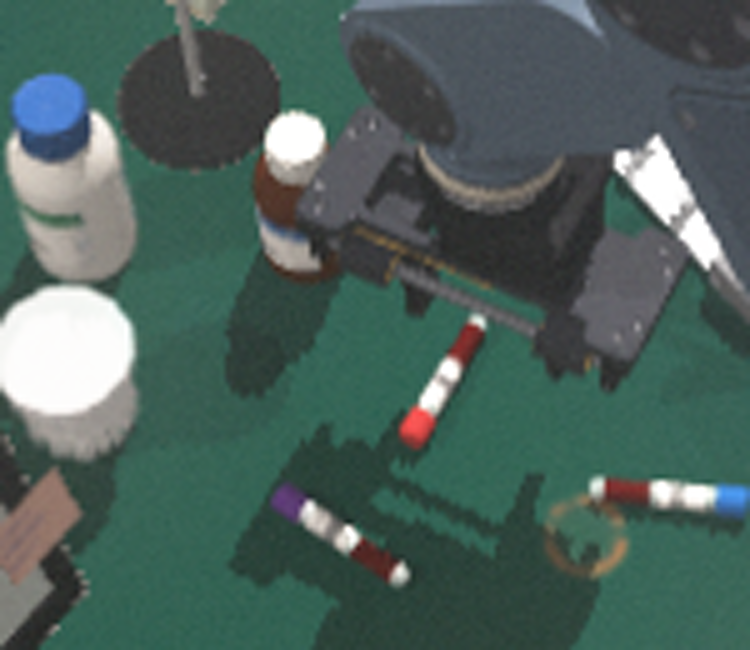

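Run:
```python
from h import *
s=bot.capture("scene")
P,ok=cloud(s,(180,150,330,280)); hsv=s["pixels"][150:280,180:330].reshape(-1,3)
k=ok&(P[:,2]>.128)&(P[:,2]<.30)&(abs(P[:,1]-.045)<.04)&(P[:,0]<.68)
Q=P[k]; print(Q[:,0].max(), np.percentile(Q[:,0],[95,99]), Q[:,0].min())
k=ok&(P[:,2]>.02)&(P[:,2]<.125)&(abs(P[:,1]-.035)<.04)&(P[:,0]>.655)&(P[:,0]<.73)
print(P[k][:,0].min(),np.percentile(P[k][:,0],[1,5]))
print(bot.read_state()["position"])
```

```text
0.6584675953355961 [0.64144244 0.6517612 ] 0.4606566485757715
0.6728103138395813 [0.67495846 0.6813949 ]
[0.55980375 0.04577243 0.24842229]
```

```bash
python3 -m crank '[{"offset":[0.02,0.003,0],"spin":0},{"offset":[0.02,0,0],"spin":0},{"offset":[0.015,0,0],"spin":0},{"offset":[0.0065,0,0],"spin":0},{"offset":[0,0,0],"spin":0},{"offset":[0,0,0],"spin":0}]' 0.075
python3 -m crank '[{"offset":[0,0,0],"spin":0},{"offset":[0,0,0],"spin":0},{"offset":[0,0,0],"spin":0},{"offset":[0,0,0],"spin":0},{"offset":[0,0,0],"spin":0},{"offset":[0,0,0],"spin":0},{"offset":[0,0,0],"spin":0},{"offset":[0,0,0],"spin":0}]' 0
```

```text
time_s: 14.55
position: [0.5594, 0.0488, 0.1857]
tcp_rot: [[0.001, -0.133, 0.991], [-0.0, 0.991, 0.133], [-1.0, -0.0, 0.001]]
force: [0.2, 0.2, 0.2]
opening: 0.863
time_s: 15.35
position: [0.5591, 0.0488, 0.1852]
tcp_rot: [[-0.0, -0.133, 0.991], [0.0, 0.991, 0.133], [-1.0, 0.0, -0.0]]
force: [0.4, -0.3, -0.3]
opening: 0.22
```

```bash
python3 -m crank '[{"offset":[0,0,0],"spin":0},{"offset":[0,0,0],"spin":0},{"offset":[0,0,0],"spin":0},{"offset":[0,0,0],"spin":0}]' 0
python3 - <<'E'
from h import *
s=bot.capture("scene");crop(s,"s9.png",200,170,330,280,6)
E
```

```text
time_s: 15.75
position: [0.5591, 0.0488, 0.1852]
tcp_rot: [[-0.0, -0.133, 0.991], [0.0, 0.991, 0.133], [-1.0, 0.0, -0.0]]
force: [0.3, 0.9, 0.2]
opening: 0.147
```

View pics/s9.png

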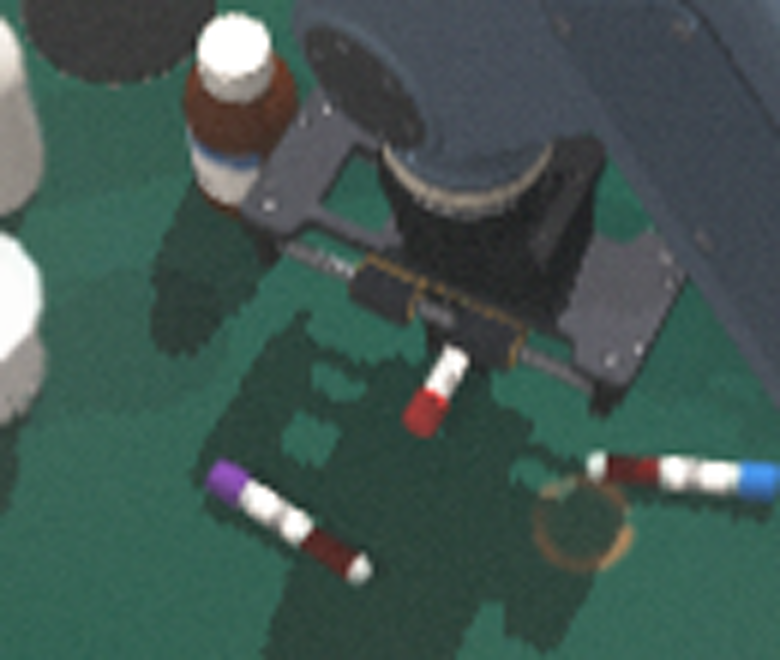

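```bash
python3 -m crank '[{"offset":[-0.02,0,0],"spin":0},{"offset":[-0.035,0,0],"spin":0},{"offset":[-0.035,0,0],"spin":0},{"offset":[-0.03,0,0],"spin":0},{"offset":[0,0,-0.02],"spin":-0.14},{"offset":[0,0,0],"spin":-0.14},{"offset":[0,0,0],"spin":-0.14},{"offset":[0,0,0],"spin":-0.14},{"offset":[0,0,0],"spin":-0.14},{"offset":[0,0,0],"spin":-0.14},{"offset":[0,0,0],"spin":-0.14},{"offset":[0,0,0],"spin":-0.137}]' 0
python3 - <<'E'
from h import *
plan(.4918,-.2835,.06,71.5)
E
```

```text
time_s: 17.0
position: [0.5391, 0.0462, 0.3052]
tcp_rot: [[-0.0, -0.951, 0.31], [0.0, 0.31, 0.951], [-1.0, 0.0, -0.0]]
force: [0.1, -1.1, -0.2]
opening: 0.139
t 17.0 tip [0.5391 0.0462 0.1232] hz 71.9 F [ 0.1 -1.1 -0.2] open 0.0121
  spin 0.008 rad; after it, offset [down,y,z] = [ 0.0632 -0.0598 -0.3276]  |h| 0.333 ; j6->-101
```

```bash
python3 -m crank '[{"offset":[0,-0.004,-0.02],"spin":0},{"offset":[0,-0.006,-0.035],"spin":0},{"offset":[0,-0.0065,-0.037],"spin":0},{"offset":[0,-0.0065,-0.037],"spin":0},{"offset":[0,-0.0065,-0.037],"spin":0},{"offset":[0,-0.0065,-0.037],"spin":0},{"offset":[0,-0.0065,-0.037],"spin":0},{"offset":[0,-0.0065,-0.035],"spin":0},{"offset":[0,-0.0065,-0.032],"spin":0},{"offset":[0.02,-0.004,-0.02],"spin":0},{"offset":[0.02,0,0],"spin":0},{"offset":[0,0,0],"spin":0}]' 0
python3 - <<'E'
from h import *
plan(.4918,-.2835,.0155,71.5)
c=bot.capture("top");crop(c,"t9.png",280,140,430,290,4);s=bot.capture("scene");crop(s,"s9b.png",260,100,430,240,4.5)
E
```

```text
time_s: 18.2
position: [0.4914, -0.283, 0.263]
tcp_rot: [[-0.004, -0.948, 0.317], [0.004, 0.317, 0.948], [-1.0, 0.005, 0.002]]
force: [-0.4, -0.4, -0.1]
opening: 0.145
t 18.2 tip [ 0.4906 -0.2823  0.081 ] hz 71.5 F [-0.4 -0.4 -0.1] open 0.0126
  spin 0.000 rad; after it, offset [down,y,z] = [ 0.0655 -0.0015 -0.0007]  |h| 0.002 ; j6->-101
```

View pics/t9.png

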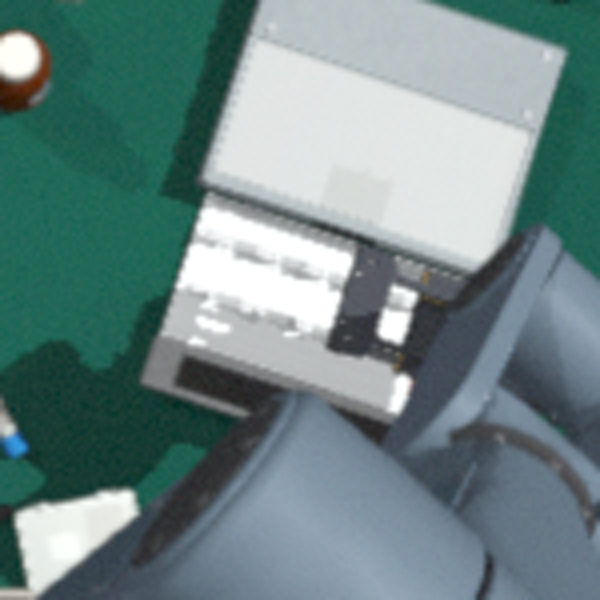

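View pics/s9b.png

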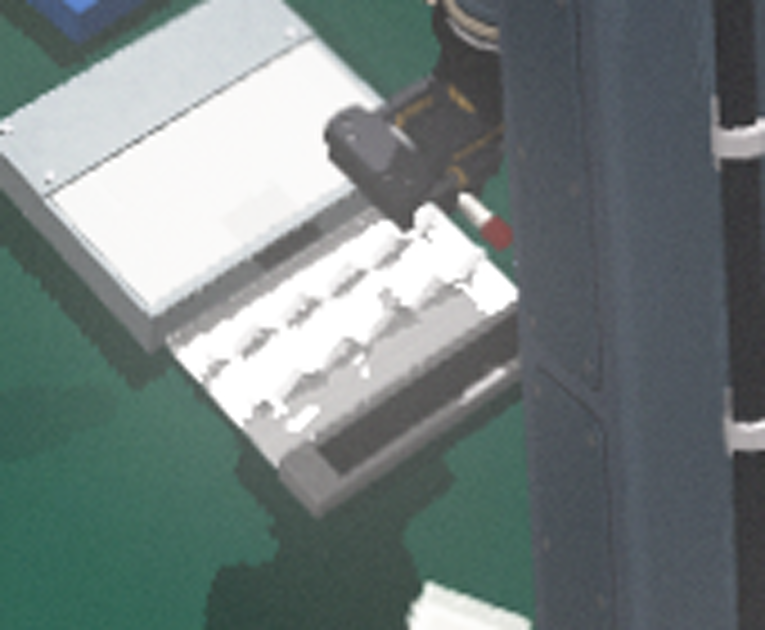

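The red tube is held with its cap to the drawer's front (scene crop 490,230). Lower it into the groove.

```bash
python3 -m crank '[{"offset":[0.02,-0.001,0],"spin":0},{"offset":[0.025,0,0],"spin":0},{"offset":[0.015,0,0],"spin":0},{"offset":[0.004,0,0],"spin":0},{"offset":[0,0,0],"spin":0},{"offset":[0,0,0],"spin":0}]' 0
python3 -m crank '[{"offset":[0,0,0],"spin":0},{"offset":[0,0,0],"spin":0},{"offset":[0,0,0],"spin":0},{"offset":[0,0,0],"spin":0}]' 0.025
python3 -m crank '[{"offset":[-0.02,0,0],"spin":0},{"offset":[-0.04,0,0],"spin":0},{"offset":[-0.04,0,0],"spin":0},{"offset":[-0.03,0.0,0.03],"spin":0},{"offset":[0,0.0,0.04],"spin":0},{"offset":[0,0.0,0.045],"spin":0},{"offset":[0,0.0,0.045],"spin":0},{"offset":[0,0.0,0.045],"spin":0},{"offset":[0,0.0,0.045],"spin":0},{"offset":[0,0.0,0.045],"spin":0},{"offset":[0,0.0,0.04],"spin":0},{"offset":[0,0.0,0],"spin":0}]' 0.05
python3 - <<'E'
from h import *
plan(.5602,.1685,.06,-90)
c=bot.capture("top");crop(c,"t10.png",180,160,400,290,3.6);s=bot.capture("scene");
tubes(c,(120,150,450,290))
E
```

```text
time_s: 18.9
position: [0.494, -0.2833, 0.2021]
tcp_rot: [[0.001, -0.949, 0.315], [-0.001, 0.315, 0.949], [-1.0, -0.002, -0.001]]
force: [-0.1, -0.5, -0.1]
opening: 0.144
time_s: 19.3
position: [0.4936, -0.2834, 0.2016]
tcp_rot: [[0.0, -0.949, 0.315], [-0.0, 0.315, 0.949], [-1.0, -0.001, -0.0]]
force: [-0.4, 0.8, 0.1]
opening: 0.278
time_s: 20.5
position: [0.5999, 0.0392, 0.3314]
tcp_rot: [[0.002, -0.951, 0.31], [0.001, 0.31, 0.951], [-1.0, -0.001, 0.002]]
force: [0.2, 0.2, 0.5]
opening: 0.579
t 20.5 tip [0.6002 0.0395 0.1494] hz 71.9 F [0.2 0.2 0.5] open 0.0504
  spin 2.826 rad; after it, offset [down,y,z] = [ 0.0894 -0.04   -0.129 ]  |h| 0.135 ; j6->107
uv [189. 241.] mid [0.4454 0.3245] capang 158.9 L 89 W 18 col [ 70.  120.5  56.5] (np.int64(10), np.int64(0))
uv [151. 243.] mid [0.4242 0.442 ] capang 58.3 L 93 W 22 col [159.  69. 126.] (np.int64(31), np.int64(24))
uv [420. 260.] mid [ 0.3764 -0.3949] capang -104.3 L 94 W 19 col [171.5  78.5 139. ] (np.int64(26), np.int64(30))
```

View pics/t10.png

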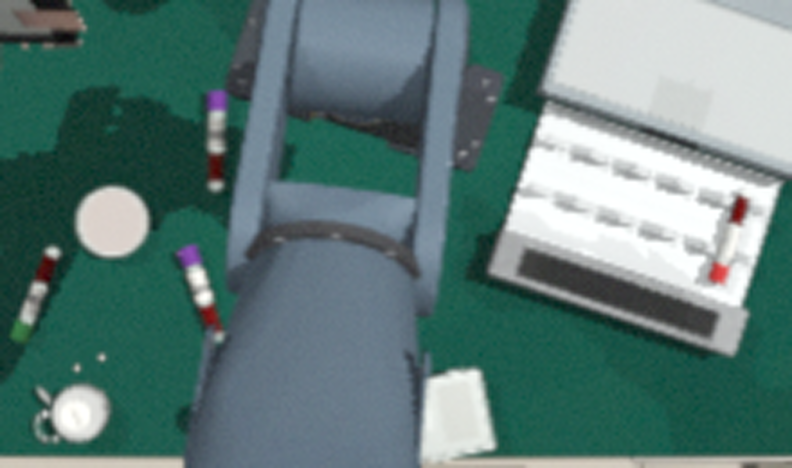

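```bash
cat >> h.py <<'E'
def tube3(c,box,zmin=.004,zmax=.03):
    """depth blob(s) of tube size in a pixel box -> mid, cap heading via colour"""
    P,ok=cloud(c,box);u0,v0,u1,v1=box
    m=(ok&(P[:,2]>zmin)&(P[:,2]<zmax)).reshape(v1-v0,u1-u0).astype(np.uint8)
    l,st,ce=rectpts(m);hsv=cv2.cvtColor(c["pixels"],cv2.COLOR_BGR2HSV)[v0:v1,u0:u1].reshape(-1,3).astype(int)
    for i in range(1,len(st)):
        if not 60<st[i,4]<300: continue
        k=l.ravel()==i;Q=P[k][:,:2]*1000
        r=cv2.minAreaRect(Q.astype(np.float32));L,W=max(r[1]),min(r[1])
        if L<65 or W>32: continue
        cq=Q.mean(0);ev=np.linalg.svd(Q-cq)[2][0] if len(Q)>1 else None
        t=(Q-cq)@ev;tm=(t.max()+t.min())/2;w=(Q-cq)@np.array([-ev[1],ev[0]])
        s=hsv[k];cap=(s[:,1]>90)&((s[:,0]>12)&(s[:,0]<172)|(s[:,2]>140))
        e=[(cap&(t>tm+25)).sum(),(cap&(t<tm-25)).sum()]
        d=ev if e[0]>=e[1] else -ev
        mid=(cq+tm*ev-9*d)/1000
        print("uv",np.round(ce[i]+[u0,v0]),"mid",np.round(mid,4),"cap %.1f"%np.degrees(np.arctan2(d[1],d[0])),"L %.0f W %.0f"%(L,W),e,"hz",round(np.degrees(np.arctan2(d[1],d[0]))-90,1))
E
python3 - <<'E'
from h import *
c=bot.capture("top")
tube3(c,(232,180,248,217));tube3(c,(180,222,200,262));tube3(c,(222,222,243,258))
E
```

```text
uv [239. 198.] mid [0.5599 0.1709] cap -0.8 L 88 W 16 [np.int64(2), np.int64(22)] hz -90.8
uv [189. 242.] mid [0.4431 0.3239] cap 159.3 L 87 W 22 [np.int64(30), np.int64(0)] hz 69.3
uv [235. 239.] mid [0.432 0.18 ] cap 17.2 L 79 W 19 [np.int64(0), np.int64(20)] hz -72.8
```

```bash
python3 -m crank '[{"offset":[0,0,0],"spin":0.145},{"offset":[0,0,0],"spin":0.145},{"offset":[0,0,0],"spin":0.145},{"offset":[0,0,0],"spin":0.145},{"offset":[0,0,0],"spin":0.145},{"offset":[0,0,0],"spin":0.145},{"offset":[0,0,0],"spin":0.145},{"offset":[0,0,0],"spin":0.145},{"offset":[0,0,0],"spin":0.145},{"offset":[0,0,0],"spin":0.145},{"offset":[0,0,0],"spin":0.145},{"offset":[0,0,0],"spin":0.145}]' 0.05
python3 -m crank '[{"offset":[0,0,0],"spin":0.145},{"offset":[0,0,0],"spin":0.145},{"offset":[0,0,0],"spin":0.145},{"offset":[0,0,0],"spin":0.145},{"offset":[0,0,0],"spin":0.145},{"offset":[0,0,0],"spin":0.145},{"offset":[0,0,0],"spin":0.145},{"offset":[0,-0.01,-0.035],"spin":0.071},{"offset":[0,-0.01,-0.035],"spin":0},{"offset":[0.02,-0.01,-0.035],"spin":0},{"offset":[0.04,-0.01,-0.025],"spin":0},{"offset":[0,0,0],"spin":0}]' 0.05
python3 - <<'E'
from h import *
plan(.56,.170,.004,-90)
s=bot.capture("scene");crop(s,"s10.png",180,170,330,300,5)
E
```

```text
time_s: 21.85
position: [0.5988, 0.0325, 0.3312]
tcp_rot: [[-0.001, 0.478, 0.878], [-0.0, 0.878, -0.478], [-1.0, -0.001, -0.001]]
force: [-0.5, 0.1, -0.5]
opening: 0.575
time_s: 23.05
position: [0.5538, 0.1647, 0.2669]
tcp_rot: [[-0.012, 1.0, -0.004], [-0.001, -0.004, -1.0], [-1.0, -0.012, 0.001]]
force: [-1.0, -0.3, -0.1]
opening: 0.573
t 23.1 tip [0.5515 0.1645 0.085 ] hz -90.2 F [-1.  -0.3 -0.1] open 0.0499
  spin -0.004 rad; after it, offset [down,y,z] = [ 0.081   0.0085 -0.0055]  |h| 0.010 ; j6->107
```

View pics/s10.png

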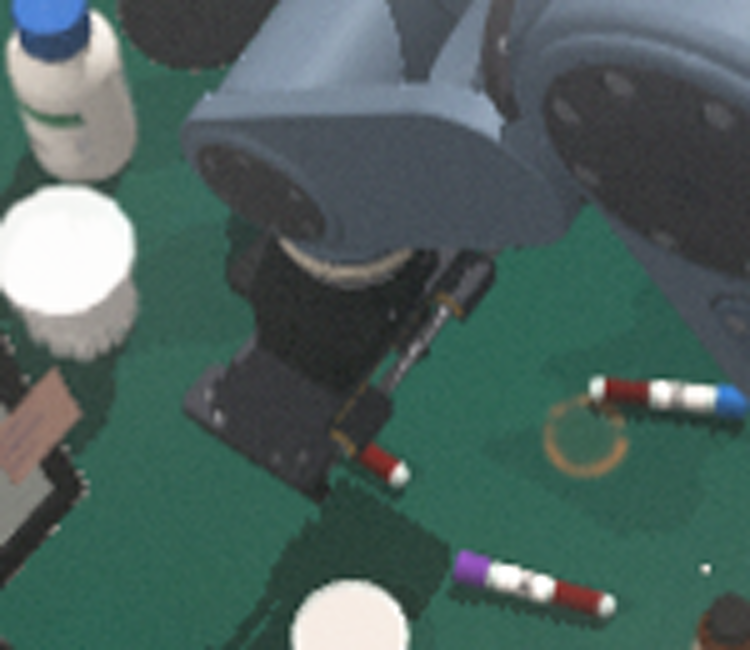

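```bash
python3 -m crank '[{"offset":[0,0,0],"spin":0},{"offset":[0.02,0.003,-0.003],"spin":0},{"offset":[0.03,0,0],"spin":0},{"offset":[0.02,0,0],"spin":0},{"offset":[0.005,0,0],"spin":0},{"offset":[0,0,0],"spin":0}]' 0.05
python3 - <<'E'
from h import *
plan(.56,.170,.004,-90)
E
```

```text
time_s: 23.7
position: [0.5615, 0.1657, 0.1969]
tcp_rot: [[0.001, 1.0, -0.007], [-0.0, -0.007, -1.0], [-1.0, 0.001, 0.0]]
force: [-0.3, 0.8, -0.7]
opening: 0.579
t 23.7 tip [0.5617 0.1657 0.0149] hz -90.4 F [-0.3  0.8 -0.7] open 0.0504
  spin -0.007 rad; after it, offset [down,y,z] = [ 0.0109 -0.0017 -0.0043]  |h| 0.005 ; j6->107
```

```bash
python3 -m crank '[{"offset":[0.006,-0.002,-0.004],"spin":0},{"offset":[0.005,0,0],"spin":0},{"offset":[0,0,0],"spin":0},{"offset":[0,0,0],"spin":0}]' 0.05
python3 -m crank '[{"offset":[0,0,0],"spin":0},{"offset":[0,0,0],"spin":0},{"offset":[0,0,0],"spin":0},{"offset":[0,0,0],"spin":0},{"offset":[0,0,0],"spin":0},{"offset":[0,0,0],"spin":0},{"offset":[0,0,0],"spin":0},{"offset":[0,0,0],"spin":0}]' 0
python3 - <<'E'
from h import *
plan(.56,.170,.13,-90)
E
```

```text
time_s: 24.1
position: [0.5585, 0.1712, 0.1856]
tcp_rot: [[0.001, 1.0, -0.005], [0.0, -0.005, -1.0], [-1.0, 0.001, -0.0]]
force: [-0.3, 0.5, -0.2]
opening: 0.579
time_s: 24.9
position: [0.5585, 0.1711, 0.1852]
tcp_rot: [[0.0, 1.0, -0.005], [0.0, -0.005, -1.0], [-1.0, 0.0, -0.0]]
force: [-0.7, 0.0, -0.1]
opening: 0.146
t 24.9 tip [0.5585 0.1711 0.0032] hz -90.3 F [-0.7  0.  -0.1] open 0.0127
  spin -0.005 rad; after it, offset [down,y,z] = [-0.1268  0.0015  0.0011]  |h| 0.002 ; j6->107
```

```bash
python3 -m crank '[{"offset":[-0.025,0,0],"spin":0},{"offset":[-0.04,0,0],"spin":0},{"offset":[-0.04,0,0],"spin":-0.1},{"offset":[-0.02,0,0],"spin":-0.144},{"offset":[0,0,0],"spin":-0.144},{"offset":[0,0,0],"spin":-0.144},{"offset":[0,0,0],"spin":-0.144},{"offset":[0,0,0],"spin":-0.144},{"offset":[0,0,0],"spin":-0.144},{"offset":[0,0,0],"spin":-0.144},{"offset":[0,0,0],"spin":-0.144},{"offset":[0,0,0],"spin":-0.144}]' 0
python3 -m crank '[{"offset":[0,0,0],"spin":-0.144},{"offset":[0,0,0],"spin":-0.144},{"offset":[0,0,0],"spin":-0.144},{"offset":[0,0,0],"spin":-0.144},{"offset":[0,0,0],"spin":-0.144},{"offset":[0,0,0],"spin":-0.144},{"offset":[0,0,0],"spin":-0.144},{"offset":[0,0,0],"spin":-0.144},{"offset":[0,0,0],"spin":-0.144},{"offset":[0,0,0],"spin":-0.132},{"offset":[0,0,0],"spin":0}]' 0
python3 - <<'E'
from h import *
plan(.5045,-.2455,.06,71.5)
E
```

```text
time_s: 26.1
position: [0.5583, 0.1711, 0.3101]
tcp_rot: [[-0.0, 0.173, 0.985], [-0.0, 0.985, -0.173], [-1.0, -0.0, -0.0]]
force: [-0.4, 0.0, 0.7]
opening: 0.145
time_s: 27.2
position: [0.5583, 0.171, 0.3101]
tcp_rot: [[-0.0, -0.948, 0.317], [-0.0, 0.317, 0.948], [-1.0, 0.0, -0.0]]
force: [-0.3, -0.2, 0.0]
opening: 0.14
t 27.2 tip [0.5583 0.171  0.1281] hz 71.5 F [-0.3 -0.2  0. ] open 0.0122
  spin -0.000 rad; after it, offset [down,y,z] = [ 0.0681 -0.0812 -0.4121]  |h| 0.420 ; j6->-97
```

```bash
python3 -m crank '[{"offset":[0,-0.004,-0.02],"spin":0},{"offset":[0,-0.007,-0.035],"spin":0},{"offset":[0,-0.007,-0.037],"spin":0},{"offset":[0,-0.007,-0.037],"spin":0},{"offset":[0,-0.007,-0.037],"spin":0},{"offset":[0,-0.007,-0.037],"spin":0},{"offset":[0,-0.007,-0.037],"spin":0},{"offset":[0,-0.007,-0.037],"spin":0},{"offset":[0,-0.007,-0.037],"spin":0},{"offset":[0,-0.007,-0.037],"spin":0},{"offset":[0.0,-0.007,-0.035],"spin":0},{"offset":[0,-0.004,-0.022],"spin":0}]' 0
python3 -m crank '[{"offset":[0.02,-0.003,-0.004],"spin":0},{"offset":[0.03,0,0],"spin":0},{"offset":[0,0,0],"spin":0},{"offset":[0,0,0],"spin":0}]' 0
python3 - <<'E'
from h import *
plan(.5045,-.2455,.0155,71.5)
s=bot.capture("scene");crop(s,"s11.png",260,100,430,240,4.5)
E
```

```text
time_s: 28.4
position: [0.5027, -0.2433, 0.3104]
tcp_rot: [[0.001, -0.947, 0.322], [-0.001, 0.322, 0.947], [-1.0, -0.001, -0.001]]
force: [-0.7, 0.9, -0.6]
opening: 0.145
time_s: 28.8
position: [0.5044, -0.2452, 0.26]
tcp_rot: [[-0.001, -0.948, 0.319], [0.001, 0.319, 0.948], [-1.0, 0.002, 0.001]]
force: [0.6, -0.6, 0.6]
opening: 0.142
t 28.8 tip [ 0.5042 -0.2449  0.078 ] hz 71.4 F [ 0.6 -0.6  0.6] open 0.0124
  spin -0.001 rad; after it, offset [down,y,z] = [ 0.0625 -0.0005 -0.0004]  |h| 0.001 ; j6->-97
```

View pics/s11.png

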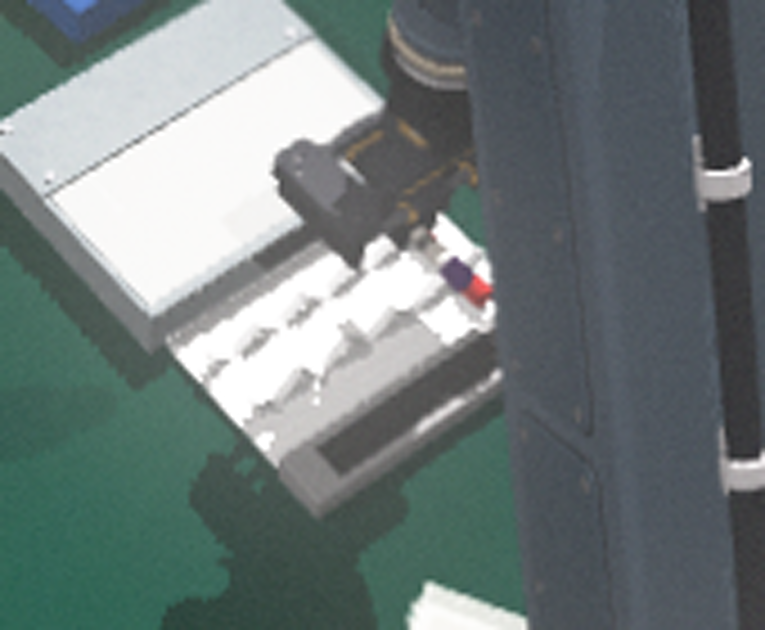

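Purple-capped tube held with cap to the front, the red one lies beside it. Lower, release, lift away.

```bash
python3 -m crank '[{"offset":[0.02,0,0],"spin":0},{"offset":[0.025,0,0],"spin":0},{"offset":[0.014,0,0],"spin":0},{"offset":[0.003,0,0],"spin":0},{"offset":[0,0,0],"spin":0},{"offset":[0,0,0],"spin":0}]' 0
python3 -m crank '[{"offset":[0,0,0],"spin":0},{"offset":[0,0,0],"spin":0},{"offset":[0,0,0],"spin":0},{"offset":[0,0,0],"spin":0}]' 0.025
python3 -m crank '[{"offset":[-0.02,0,0],"spin":0},{"offset":[-0.04,0,0],"spin":0},{"offset":[-0.04,0,0],"spin":0},{"offset":[-0.02,0.01,0.03],"spin":0},{"offset":[0,0.01,0.04],"spin":0},{"offset":[0,0.01,0.043],"spin":0},{"offset":[0,0.01,0.043],"spin":0},{"offset":[0,0.01,0.043],"spin":0},{"offset":[0,0.01,0.043],"spin":0},{"offset":[0,0.01,0.043],"spin":0},{"offset":[0,0.01,0.043],"spin":0},{"offset":[0,0.0,0.04],"spin":0}]' 0.05
python3 - <<'E'
from h import *
c=bot.capture("top");crop(c,"t12.png",180,160,400,290,3.6)
tube3(c,(222,222,243,258));tube3(c,(180,222,203,262));tube3(c,(265,222,295,265))
plan(.432,.18,.06,-70)
E
```

```text
time_s: 29.45
position: [0.5051, -0.2456, 0.1993]
tcp_rot: [[0.002, -0.948, 0.317], [-0.001, 0.317, 0.948], [-1.0, -0.002, -0.001]]
force: [-0.6, 0.7, 0.4]
opening: 0.14
time_s: 29.85
position: [0.5046, -0.2454, 0.1985]
tcp_rot: [[0.0, -0.948, 0.317], [-0.0, 0.317, 0.948], [-1.0, -0.0, -0.0]]
force: [1.2, -0.0, 0.5]
opening: 0.278
time_s: 31.05
position: [0.5443, 0.1313, 0.3182]
tcp_rot: [[-0.002, -0.949, 0.316], [0.0, 0.316, 0.949], [-1.0, 0.002, -0.001]]
force: [-0.0, -0.5, 0.6]
opening: 0.572
uv [189. 242.] mid [0.4447 0.3233] cap 158.9 L 89 W 20 [np.int64(29), np.int64(1)] hz 68.9
uv [278. 242.] mid [0.4413 0.052 ] cap -152.1 L 91 W 22 [np.int64(29), np.int64(0)] hz -242.1
t 31.1 tip [0.5473 0.1364 0.1368] hz 71.7 F [2.2 3.  0.2] open 0.0497
  spin 2.473 rad; after it, offset [down,y,z] = [ 0.0768 -0.0935 -0.0804]  |h| 0.123 ; j6->93
```

View pics/t12.png

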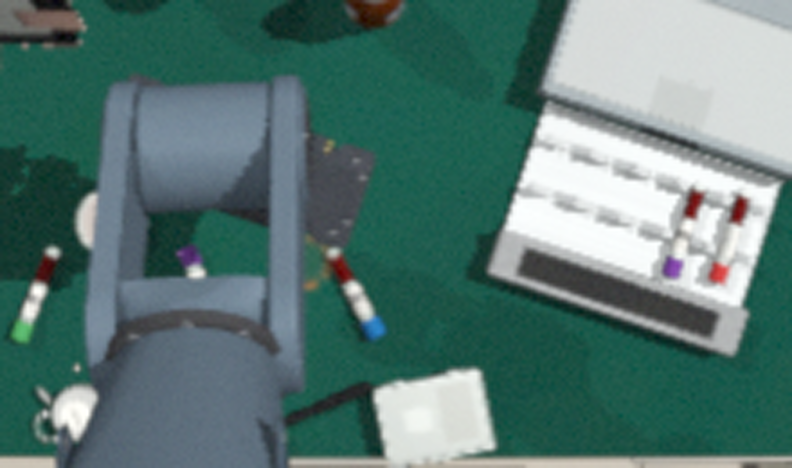

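```bash
python3 - <<'E'
from h import *
plan(.4413,.052,.06,118.2)
E
python3 -m crank '[{"offset":[0,0,0],"spin":-0.135},{"offset":[0,0,0],"spin":-0.135},{"offset":[0,0,0],"spin":-0.135},{"offset":[0,0,0],"spin":-0.135},{"offset":[0,0,0],"spin":-0.135},{"offset":[0,0,0],"spin":-0.136},{"offset":[0,0,0],"spin":0},{"offset":[0,0,0],"spin":0}]' 0.05
python3 - <<'E'
from h import *
plan(.4413,.052,.06,118.2)
c=bot.capture("top");tube3(c,(265,222,295,265));tube3(c,(222,222,243,258));
E
```

```text
t 31.1 tip [0.5473 0.1364 0.1368] hz 71.7 F [2.2 3.  0.2] open 0.0497
  spin -0.812 rad; after it, offset [down,y,z] = [ 0.0768  0.1333 -0.0243]  |h| 0.136 ; j6->-111
time_s: 31.9
position: [0.5454, 0.1289, 0.3182]
tcp_rot: [[-0.0, -0.885, -0.466], [0.0, -0.466, 0.885], [-1.0, 0.0, 0.0]]
force: [-0.1, -0.4, -0.7]
opening: 0.573
t 31.9 tip [0.5454 0.1289 0.1362] hz 117.8 F [-0.1 -0.4 -0.7] open 0.0498
  spin -0.007 rad; after it, offset [down,y,z] = [ 0.0762  0.128  -0.0186]  |h| 0.129 ; j6->-111
uv [278. 242.] mid [0.4435 0.0527] cap -152.6 L 89 W 19 [np.int64(29), np.int64(1)] hz -242.6
```

```bash
python3 -m crank '[{"offset":[0,0.03,-0.005],"spin":0},{"offset":[0,0.035,-0.005],"spin":0},{"offset":[0.02,0.035,-0.005],"spin":0},{"offset":[0.03,0.026,-0.003],"spin":0},{"offset":[0.02,0,0],"spin":0},{"offset":[0,0,0],"spin":0},{"offset":[0,0,0],"spin":0}]' 0.05
python3 - <<'E'
from h import *
plan(.4424,.0523,.004,118)
s=bot.capture("scene");crop(s,"s13.png",220,200,370,330,5)
E
```

```text
time_s: 32.65
position: [0.4433, 0.0539, 0.2484]
tcp_rot: [[0.001, -0.884, -0.468], [-0.0, -0.468, 0.884], [-1.0, -0.001, -0.0]]
force: [0.9, 0.6, 0.2]
opening: 0.571
t 32.6 tip [0.4434 0.0539 0.0664] hz 117.9 F [0.9 0.6 0.2] open 0.0497
  spin -0.002 rad; after it, offset [down,y,z] = [ 0.0624  0.0017 -0.0009]  |h| 0.002 ; j6->-111
```

View pics/s13.png

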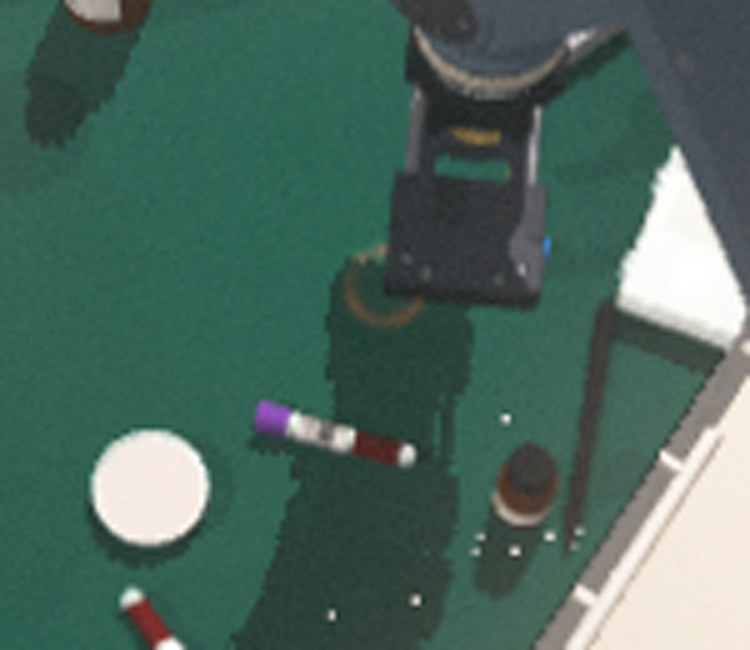

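Clear of the small bottle. Down and close on the blue-capped tube.

```bash
python3 -m crank '[{"offset":[0.02,0.002,-0.001],"spin":0},{"offset":[0.025,0,0],"spin":0},{"offset":[0.012,0,0],"spin":0},{"offset":[0.005,0,0],"spin":0},{"offset":[0,0,0],"spin":0},{"offset":[0,0,0],"spin":0}]' 0.05
python3 -m crank '[{"offset":[0,0,0],"spin":0},{"offset":[0,0,0],"spin":0},{"offset":[0,0,0],"spin":0},{"offset":[0,0,0],"spin":0},{"offset":[0,0,0],"spin":0},{"offset":[0,0,0],"spin":0},{"offset":[0,0,0],"spin":0},{"offset":[0,0,0],"spin":0}]' 0
python3 - <<'E'
from h import *
plan(.4424,.0523,.004,118)
E
```

```text
time_s: 33.3
position: [0.4419, 0.0524, 0.187]
tcp_rot: [[0.002, -0.883, -0.469], [-0.0, -0.469, 0.883], [-1.0, -0.002, -0.001]]
force: [-0.3, 0.8, 0.2]
opening: 0.575
time_s: 34.1
position: [0.4413, 0.0522, 0.1862]
tcp_rot: [[-0.0, -0.883, -0.469], [-0.0, -0.469, 0.883], [-1.0, 0.0, -0.0]]
force: [0.1, 0.7, 0.9]
opening: 0.144
t 34.1 tip [0.4413 0.0522 0.0042] hz 118.0 F [0.1 0.7 0.9] open 0.0125
  spin -0.001 rad; after it, offset [down,y,z] = [ 0.0002 -0.001  -0.0004]  |h| 0.001 ; j6->-111
```

```bash
python3 -m crank '[{"offset":[-0.02,0,0],"spin":0},{"offset":[-0.035,0,0],"spin":0},{"offset":[-0.035,0,0],"spin":0},{"offset":[-0.02,0,0],"spin":0.135},{"offset":[0,0,0],"spin":0.135},{"offset":[0,0,0],"spin":0.135},{"offset":[0,0,0],"spin":0.135},{"offset":[0,0,0],"spin":0.135},{"offset":[0,0,0],"spin":0.136},{"offset":[0,-0.012,-0.018],"spin":0},{"offset":[0,-0.02,-0.029],"spin":0},{"offset":[0,-0.02,-0.029],"spin":0}]' 0
python3 -m crank '[{"offset":[0,-0.022,-0.032],"spin":0},{"offset":[0,-0.022,-0.032],"spin":0},{"offset":[0,-0.022,-0.032],"spin":0},{"offset":[0,-0.02,-0.029],"spin":0},{"offset":[0.02,-0.014,-0.02],"spin":0},{"offset":[0.02,0,0],"spin":0},{"offset":[0,0,0],"spin":0},{"offset":[0,0,0],"spin":0}]' 0
python3 - <<'E'
from h import *
plan(.5172,-.2076,.0155,71.5)
s=bot.capture("scene");crop(s,"s14.png",260,100,430,240,4.5)
E
```

```text
time_s: 35.3
position: [0.4664, -0.0369, 0.2961]
tcp_rot: [[-0.001, -0.949, 0.316], [0.0, 0.316, 0.949], [-1.0, 0.001, 0.0]]
force: [0.2, 0.4, 0.2]
opening: 0.141
time_s: 36.1
position: [0.5149, -0.2051, 0.2558]
tcp_rot: [[-0.002, -0.948, 0.317], [0.001, 0.317, 0.948], [-1.0, 0.003, 0.001]]
force: [-0.3, 0.5, -0.3]
opening: 0.143
t 36.1 tip [ 0.5145 -0.2049  0.0738] hz 71.5 F [-0.3  0.5 -0.3] open 0.0125
  spin 0.000 rad; after it, offset [down,y,z] = [ 0.0583 -0.0035 -0.0017]  |h| 0.004 ; j6->-93
```

View pics/s14.png

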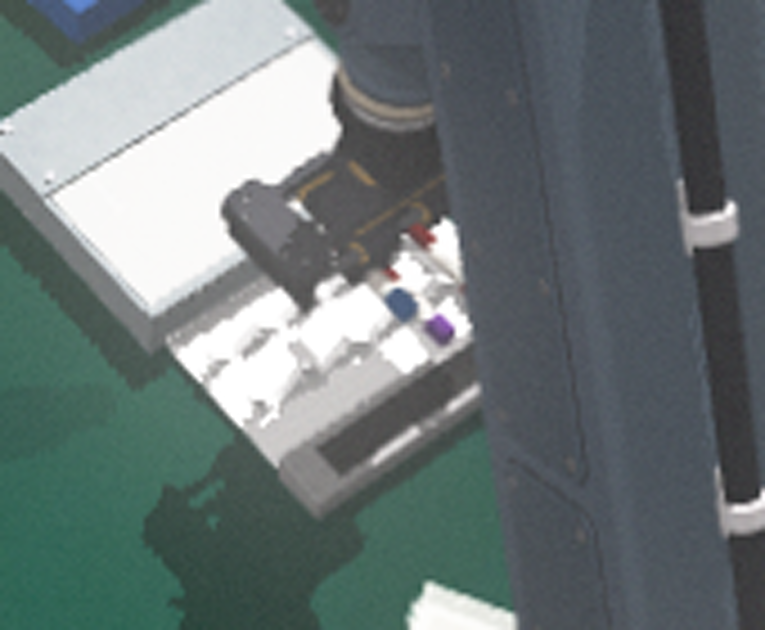

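```bash
python3 -m crank '[{"offset":[0.02,-0.003,-0.0015],"spin":0},{"offset":[0.022,0,0],"spin":0},{"offset":[0.013,0,0],"spin":0},{"offset":[0.003,0,0],"spin":0},{"offset":[0,0,0],"spin":0},{"offset":[0,0,0],"spin":0}]' 0
python3 - <<'E'
from h import *
plan(.5172,-.2076,.0155,71.5)
E
python3 -m crank '[{"offset":[0,0,0],"spin":0},{"offset":[0,0,0],"spin":0},{"offset":[0,0,0],"spin":0},{"offset":[0,0,0],"spin":0}]' 0.025
python3 -m crank '[{"offset":[-0.02,0,0],"spin":0},{"offset":[-0.04,0,0],"spin":0},{"offset":[-0.04,0,0],"spin":0},{"offset":[-0.02,0,0.03],"spin":0},{"offset":[0,0,0.04],"spin":0},{"offset":[0,0,0.04],"spin":0},{"offset":[0,0,0.04],"spin":0},{"offset":[0,0,0.02],"spin":0},{"offset":[0,0.0,0],"spin":0},{"offset":[0,0.0,0],"spin":0}]' 0.05
python3 - <<'E'
from h import *
c=bot.capture("top");crop(c,"t15.png",180,160,400,290,3.6)
tube3(c,(222,215,248,262));tube3(c,(180,222,203,262))
plan(.432,.18,.06,-70)
E
```

```text
time_s: 36.75
position: [0.5181, -0.208, 0.1991]
tcp_rot: [[0.001, -0.948, 0.317], [-0.001, 0.317, 0.948], [-1.0, -0.001, -0.0]]
force: [0.8, -0.5, -0.3]
opening: 0.143
t 36.8 tip [ 0.5183 -0.2081  0.0171] hz 71.5 F [ 0.8 -0.5 -0.3] open 0.0125
  spin 0.000 rad; after it, offset [down,y,z] = [0.0016 0.0012 0.0001]  |h| 0.001 ; j6->-93
time_s: 37.15
position: [0.5178, -0.208, 0.1985]
tcp_rot: [[0.0, -0.948, 0.317], [-0.0, 0.317, 0.948], [-1.0, -0.0, -0.0]]
force: [0.4, -0.1, 0.1]
opening: 0.284
time_s: 38.15
position: [0.5715, -0.0466, 0.3182]
tcp_rot: [[-0.0, -0.949, 0.316], [-0.0, 0.316, 0.949], [-1.0, 0.0, -0.001]]
force: [0.3, -0.2, 0.2]
opening: 0.574
uv [236. 241.] mid [0.4273 0.1777] cap 19.4 L 87 W 12 [np.int64(0), np.int64(20)] hz -70.6
uv [189. 242.] mid [0.4437 0.3238] cap 159.4 L 85 W 18 [np.int64(27), np.int64(0)] hz 69.4
t 38.2 tip [ 0.5714 -0.0474  0.1362] hz 71.5 F [-0.2 -0.4  0.1] open 0.0498
  spin 2.470 rad; after it, offset [down,y,z] = [ 0.0762 -0.0532 -0.2613]  |h| 0.267 ; j6->93
```

View pics/t15.png

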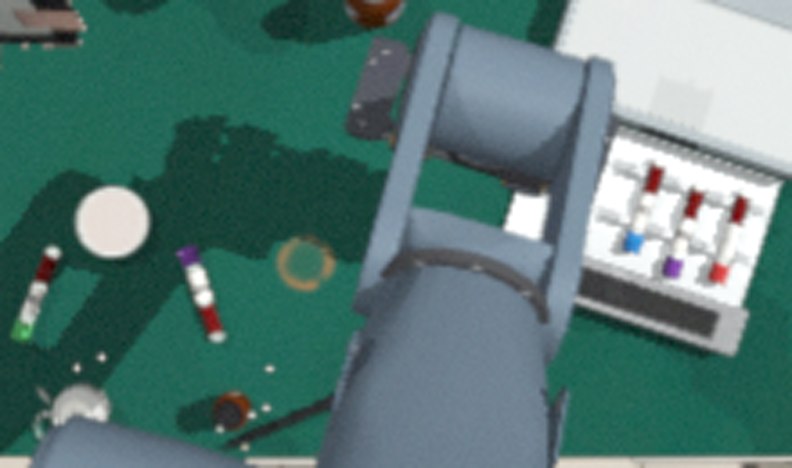

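```bash
python3 -m crank '[{"offset":[0,0,0],"spin":0.145},{"offset":[0,0,0],"spin":0.145},{"offset":[0,0,0],"spin":0.145},{"offset":[0,0,0],"spin":0.145},{"offset":[0,0,0],"spin":0.145},{"offset":[0,0,0],"spin":0.145},{"offset":[0,0,0],"spin":0.145},{"offset":[0,0,0],"spin":0.145},{"offset":[0,0,0],"spin":0.145},{"offset":[0,0,0],"spin":0.145},{"offset":[0,0,0],"spin":0.145},{"offset":[0,0,0],"spin":0.145}]' 0.05
python3 -m crank '[{"offset":[0,0,0],"spin":0.145},{"offset":[0,0,0],"spin":0.145},{"offset":[0,0,0],"spin":0.145},{"offset":[0,0,0],"spin":0.145},{"offset":[0,-0.005,-0.02],"spin":0.15},{"offset":[0,-0.009,-0.04],"spin":0},{"offset":[0,-0.009,-0.04],"spin":0},{"offset":[0,-0.009,-0.04],"spin":0},{"offset":[0,-0.009,-0.04],"spin":0},{"offset":[0.02,-0.009,-0.04],"spin":0},{"offset":[0.03,-0.0085,-0.04],"spin":0},{"offset":[0.02,0,0],"spin":0}]' 0.05
python3 -m crank '[{"offset":[0,0,0],"spin":0},{"offset":[0,0,0],"spin":0}]' 0.05
python3 - <<'E'
from h import *
plan(.4273,.1777,.004,-70)
s=bot.capture("scene");crop(s,"s16.png",200,210,350,340,5)
E
```

```text
time_s: 39.4
position: [0.5713, -0.0485, 0.3182]
tcp_rot: [[-0.0, 0.48, 0.877], [-0.0, 0.877, -0.48], [-1.0, -0.0, -0.0]]
force: [0.9, -0.3, -0.1]
opening: 0.578
time_s: 40.6
position: [0.4223, 0.1766, 0.2478]
tcp_rot: [[-0.005, 0.939, 0.344], [-0.0, 0.344, -0.939], [-1.0, -0.005, -0.001]]
force: [-0.1, 0.0, 0.1]
opening: 0.58
time_s: 40.8
position: [0.4266, 0.1743, 0.2488]
tcp_rot: [[0.0, 0.94, 0.34], [-0.0, 0.34, -0.94], [-1.0, 0.0, 0.0]]
force: [0.0, 0.2, 0.3]
opening: 0.573
t 40.8 tip [0.4266 0.1742 0.0668] hz -70.1 F [0.  0.2 0.3] open 0.0499
  spin -0.002 rad; after it, offset [down,y,z] = [ 0.0628  0.0018 -0.003 ]  |h| 0.004 ; j6->93
```

View pics/s16.png

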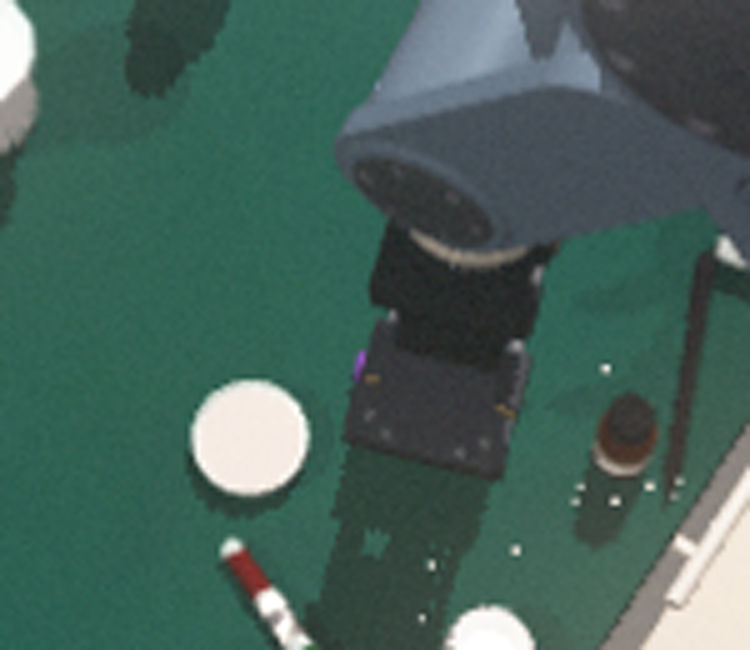

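```bash
python3 -m crank '[{"offset":[0.02,0.002,-0.003],"spin":0},{"offset":[0.025,0,0],"spin":0},{"offset":[0.012,0,0],"spin":0},{"offset":[0.006,0,0],"spin":0},{"offset":[0,0,0],"spin":0},{"offset":[0,0,0],"spin":0}]' 0.05
python3 -m crank '[{"offset":[0,0,0],"spin":0},{"offset":[0,0,0],"spin":0},{"offset":[0,0,0],"spin":0},{"offset":[0,0,0],"spin":0},{"offset":[0,0,0],"spin":0},{"offset":[0,0,0],"spin":0},{"offset":[0,0,0],"spin":0},{"offset":[0,0,0],"spin":0}]' 0
python3 - <<'E'
from h import *
plan(.4273,.1777,.004,-70)
E
```

```text
time_s: 41.45
position: [0.427, 0.1785, 0.1863]
tcp_rot: [[0.001, 0.94, 0.341], [0.0, 0.341, -0.94], [-1.0, 0.001, 0.0]]
force: [-0.1, -0.5, -0.1]
opening: 0.573
time_s: 42.25
position: [0.4266, 0.1787, 0.1857]
tcp_rot: [[-0.0, 0.94, 0.342], [0.0, 0.342, -0.94], [-1.0, -0.0, -0.0]]
force: [0.0, -0.1, 0.5]
opening: 0.145
t 42.2 tip [0.4266 0.1787 0.0037] hz -70.0 F [ 0.  -0.1  0.5] open 0.0126
  spin -0.000 rad; after it, offset [down,y,z] = [-0.0003  0.0003  0.0012]  |h| 0.001 ; j6->93
```

```bash
python3 -m crank '[{"offset":[-0.025,0,0],"spin":0},{"offset":[-0.035,0,0],"spin":0},{"offset":[-0.035,0,0],"spin":-0.145},{"offset":[-0.015,0,0],"spin":-0.145},{"offset":[0,0,0],"spin":-0.145},{"offset":[0,0,0],"spin":-0.145},{"offset":[0,0,0],"spin":-0.145},{"offset":[0,0,0],"spin":-0.145},{"offset":[0,0,0],"spin":-0.145},{"offset":[0,0,0],"spin":-0.145},{"offset":[0,0,0],"spin":-0.145},{"offset":[0,0,0],"spin":-0.145}]' 0
python3 -m crank '[{"offset":[0,0,0],"spin":-0.145},{"offset":[0,0,0],"spin":-0.145},{"offset":[0,0,0],"spin":-0.145},{"offset":[0,0,0],"spin":-0.145},{"offset":[0,0,0],"spin":-0.145},{"offset":[0,0,0],"spin":-0.145},{"offset":[0,0,0],"spin":-0.15},{"offset":[0,-0.0115,-0.0165],"spin":0},{"offset":[0,-0.02,-0.029],"spin":0},{"offset":[0,-0.022,-0.031],"spin":0},{"offset":[0,-0.022,-0.031],"spin":0},{"offset":[0,-0.022,-0.031],"spin":0}]' 0
python3 - <<'E'
from h import *
plan(.5299,-.1697,.06,71.5)
E
```

```text
time_s: 43.45
position: [0.4264, 0.1787, 0.2955]
tcp_rot: [[-0.001, -0.232, 0.973], [-0.0, 0.973, 0.232], [-1.0, 0.0, -0.001]]
force: [0.3, -0.3, -0.1]
opening: 0.139
time_s: 44.65
position: [0.4752, 0.0151, 0.2956]
tcp_rot: [[-0.0, -0.948, 0.317], [0.0, 0.317, 0.948], [-1.0, 0.0, -0.0]]
force: [0.6, 1.0, 0.2]
opening: 0.14
t 44.6 tip [0.4751 0.0151 0.1136] hz 71.5 F [0.6 1.  0.2] open 0.0122
  spin 0.000 rad; after it, offset [down,y,z] = [ 0.0536 -0.1106 -0.1579]  |h| 0.193 ; j6->-89
```

```bash
python3 -m crank '[{"offset":[0,-0.022,-0.031],"spin":0},{"offset":[0,-0.022,-0.031],"spin":0},{"offset":[0,-0.022,-0.031],"spin":0},{"offset":[0,-0.021,-0.03],"spin":0},{"offset":[0,-0.015,-0.022],"spin":0},{"offset":[0.02,-0.008,-0.012],"spin":0},{"offset":[0.02,0,0],"spin":0},{"offset":[0,0,0],"spin":0},{"offset":[0,0,0],"spin":0}]' 0
python3 - <<'E'
from h import *
plan(.5299,-.1697,.0155,71.5)
s=bot.capture("scene");crop(s,"s17.png",260,100,430,240,4.5)
E
```

```text
time_s: 45.55
position: [0.5292, -0.1671, 0.2553]
tcp_rot: [[-0.002, -0.948, 0.317], [0.001, 0.317, 0.948], [-1.0, 0.002, 0.0]]
force: [0.1, -0.0, 0.4]
opening: 0.144
t 45.5 tip [ 0.5289 -0.1669  0.0733] hz 71.5 F [ 0.1 -0.   0.4] open 0.0125
  spin 0.000 rad; after it, offset [down,y,z] = [ 0.0578 -0.0018 -0.0023]  |h| 0.003 ; j6->-89
```

View pics/s17.png

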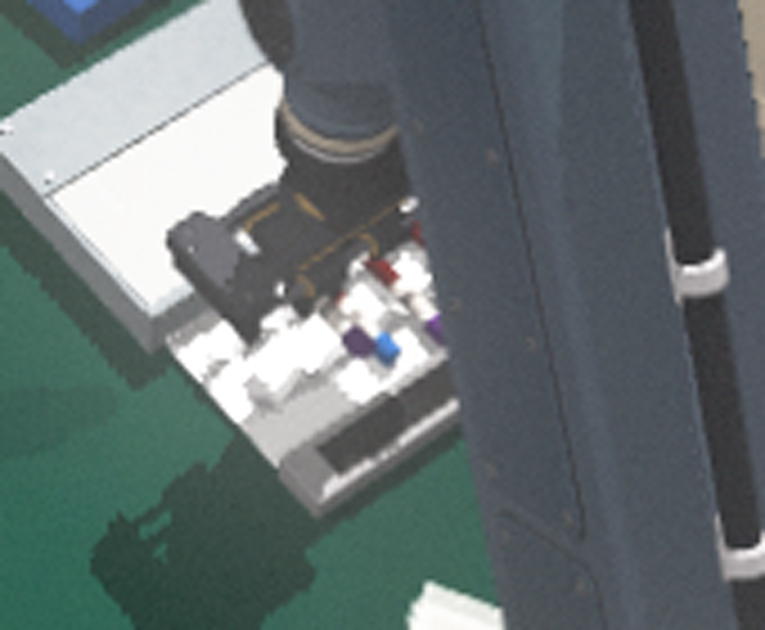

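```bash
python3 -m crank '[{"offset":[0.02,-0.001,-0.002],"spin":0},{"offset":[0.022,0,0],"spin":0},{"offset":[0.013,0,0],"spin":0},{"offset":[0.003,0,0],"spin":0},{"offset":[0,0,0],"spin":0},{"offset":[0,0,0],"spin":0}]' 0
python3 - <<'E'
from h import *
plan(.5299,-.1697,.0155,71.5)
E
python3 -m crank '[{"offset":[0,0,0],"spin":0},{"offset":[0,0,0],"spin":0},{"offset":[0,0,0],"spin":0},{"offset":[0,0,0],"spin":0}]' 0.025
python3 -m crank '[{"offset":[-0.02,0,0],"spin":0},{"offset":[-0.04,0,0],"spin":0},{"offset":[-0.04,0,0],"spin":0},{"offset":[-0.02,0.015,0.03],"spin":0},{"offset":[0,0.02,0.038],"spin":0},{"offset":[0,0.02,0.038],"spin":0},{"offset":[0,0.02,0.038],"spin":0},{"offset":[0,0.02,0.038],"spin":0},{"offset":[0,0.02,0.038],"spin":0},{"offset":[0,0.02,0.038],"spin":0},{"offset":[0,0,0.03],"spin":0},{"offset":[0,0,0],"spin":0}]' 0.05
python3 - <<'E'
from h import *
c=bot.capture("top");crop(c,"t18.png",180,160,400,290,3.6)
tube3(c,(180,222,203,262))
plan(.444,.3238,.06,69)
E
```

```text
time_s: 46.2
position: [0.5303, -0.1696, 0.1985]
tcp_rot: [[0.001, -0.948, 0.317], [-0.001, 0.317, 0.948], [-1.0, -0.002, -0.0]]
force: [1.0, 0.5, 0.4]
opening: 0.141
t 46.2 tip [ 0.5306 -0.1698  0.0165] hz 71.5 F [1.  0.5 0.4] open 0.0122
  spin 0.000 rad; after it, offset [down,y,z] = [ 0.001   0.0007 -0.0002]  |h| 0.001 ; j6->-89
time_s: 46.6
position: [0.53, -0.1696, 0.1979]
tcp_rot: [[0.0, -0.948, 0.317], [-0.0, 0.317, 0.948], [-1.0, -0.001, -0.0]]
force: [-0.7, -0.0, 0.0]
opening: 0.282
time_s: 47.8
position: [0.4936, 0.1494, 0.3181]
tcp_rot: [[0.003, -0.95, 0.313], [0.001, 0.313, 0.95], [-1.0, -0.002, 0.002]]
force: [0.1, -0.2, -0.4]
opening: 0.573
uv [190. 242.] mid [0.4431 0.3238] cap 159.1 L 86 W 16 [np.int64(28), np.int64(0)] hz 69.1
t 47.9 tip [0.4935 0.1479 0.1358] hz 71.7 F [-0.1 -0.   0.7] open 0.0496
  spin 0.047 rad; after it, offset [down,y,z] = [0.0758 0.1093 0.1465]  |h| 0.183 ; j6->-33
```

View pics/t18.png

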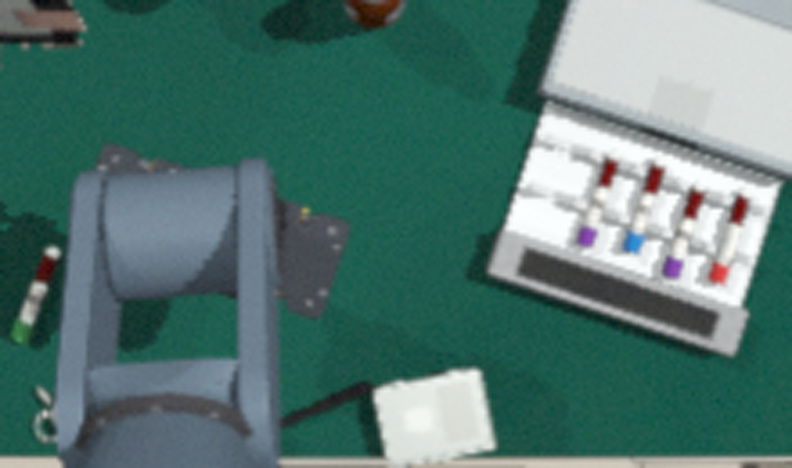

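```bash
python3 -m crank '[{"offset":[0,0.02,0.026],"spin":0.047},{"offset":[0,0.025,0.034],"spin":0},{"offset":[0,0.025,0.034],"spin":0},{"offset":[0.02,0.025,0.034],"spin":0},{"offset":[0.03,0.014,0.018],"spin":0},{"offset":[0.02,0,0],"spin":0},{"offset":[0,0,0],"spin":0},{"offset":[0,0,0],"spin":0}]' 0.05
python3 - <<'E'
from h import *
plan(.4437,.3237,.004,69)
s=bot.capture("scene");crop(s,"s19.png",180,260,330,390,5)
E
```

```text
time_s: 48.65
position: [0.4433, 0.3204, 0.2476]
tcp_rot: [[-0.001, -0.932, 0.363], [-0.001, 0.363, 0.932], [-1.0, 0.001, -0.001]]
force: [0.7, 0.2, 0.8]
opening: 0.578
t 48.6 tip [0.4432 0.3203 0.0656] hz 68.7 F [0.7 0.2 0.8] open 0.0503
  spin -0.005 rad; after it, offset [down,y,z] = [0.0616 0.0007 0.0033]  |h| 0.003 ; j6->-33
```

View pics/s19.png

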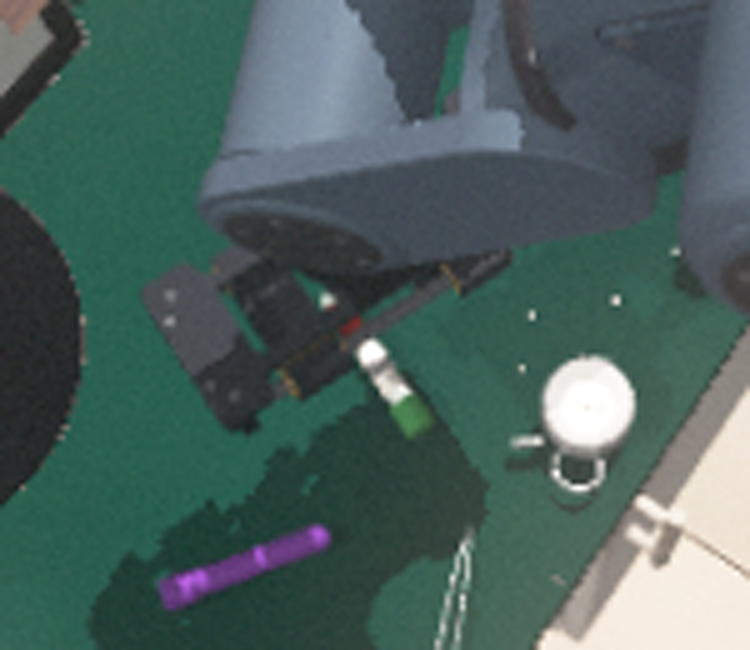

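The green-capped tube is between the jaws; the wholly purple look-alike (crop 245,565) stays untouched.

```bash
python3 -m crank '[{"offset":[0.02,0.001,0.003],"spin":0},{"offset":[0.025,0,0],"spin":0},{"offset":[0.012,0,0],"spin":0},{"offset":[0.005,0,0],"spin":0},{"offset":[0,0,0],"spin":0},{"offset":[0,0,0],"spin":0}]' 0.05
python3 -m crank '[{"offset":[0,0,0],"spin":0},{"offset":[0,0,0],"spin":0},{"offset":[0,0,0],"spin":0},{"offset":[0,0,0],"spin":0},{"offset":[0,0,0],"spin":0},{"offset":[0,0,0],"spin":0},{"offset":[0,0,0],"spin":0},{"offset":[0,0,0],"spin":0}]' 0
python3 -m crank '[{"offset":[-0.02,0,0],"spin":0},{"offset":[-0.035,0,0],"spin":0},{"offset":[-0.035,0,0],"spin":-0.04},{"offset":[-0.02,0,0],"spin":0},{"offset":[0,0,0],"spin":0},{"offset":[0,0,0],"spin":0}]' 0
python3 - <<'E'
from h import *
plan(.5426,-.1317,.06,71.5)
E
```

```text
time_s: 49.3
position: [0.4436, 0.3245, 0.1865]
tcp_rot: [[0.001, -0.932, 0.362], [0.001, 0.362, 0.932], [-1.0, -0.001, 0.001]]
force: [-0.7, 1.1, 0.3]
opening: 0.572
time_s: 50.1
position: [0.4431, 0.3246, 0.1857]
tcp_rot: [[-0.0, -0.932, 0.361], [0.0, 0.361, 0.932], [-1.0, 0.0, 0.0]]
force: [-0.2, -0.1, -0.2]
opening: 0.146
time_s: 50.7
position: [0.4429, 0.3245, 0.2956]
tcp_rot: [[0.0, -0.946, 0.324], [0.0, 0.324, 0.946], [-1.0, -0.0, 0.0]]
force: [-0.1, -0.4, -0.4]
opening: 0.14
t 50.7 tip [0.4429 0.3245 0.1136] hz 71.1 F [-0.1 -0.4 -0.4] open 0.0122
  spin -0.007 rad; after it, offset [down,y,z] = [ 0.0536 -0.2393 -0.401 ]  |h| 0.467 ; j6->-85
```

```bash
python3 -m crank '[{"offset":[0,-0.01,-0.017],"spin":-0.007},{"offset":[0,-0.0215,-0.036],"spin":0},{"offset":[0,-0.0215,-0.036],"spin":0},{"offset":[0,-0.0215,-0.036],"spin":0},{"offset":[0,-0.0215,-0.036],"spin":0},{"offset":[0,-0.0215,-0.036],"spin":0},{"offset":[0,-0.0215,-0.036],"spin":0},{"offset":[0,-0.0215,-0.036],"spin":0},{"offset":[0,-0.0215,-0.036],"spin":0},{"offset":[0,-0.0215,-0.036],"spin":0},{"offset":[0,-0.0215,-0.036],"spin":0},{"offset":[0,-0.014,-0.024],"spin":0}]' 0
python3 -m crank '[{"offset":[0.02,0,0],"spin":0},{"offset":[0.02,0,0],"spin":0},{"offset":[0,0,0],"spin":0},{"offset":[0,0,0],"spin":0}]' 0
python3 - <<'E'
from h import *
plan(.5426,-.1317,.0155,71.5)
s=bot.capture("scene");crop(s,"s20.png",260,100,430,240,4.5)
E
```

```text
time_s: 51.9
position: [0.5425, -0.1344, 0.2937]
tcp_rot: [[-0.002, -0.948, 0.319], [0.001, 0.319, 0.948], [-1.0, 0.002, -0.0]]
force: [0.1, 1.4, -0.1]
opening: 0.143
time_s: 52.3
position: [0.5419, -0.1313, 0.2542]
tcp_rot: [[-0.003, -0.948, 0.317], [0.002, 0.317, 0.948], [-1.0, 0.004, 0.0]]
force: [0.6, 0.6, 0.3]
opening: 0.141
t 52.3 tip [ 0.5412 -0.131   0.0722] hz 71.5 F [0.6 0.6 0.3] open 0.0123
  spin 0.000 rad; after it, offset [down,y,z] = [ 0.0567 -0.0015 -0.0002]  |h| 0.002 ; j6->-85
```

View pics/s20.png

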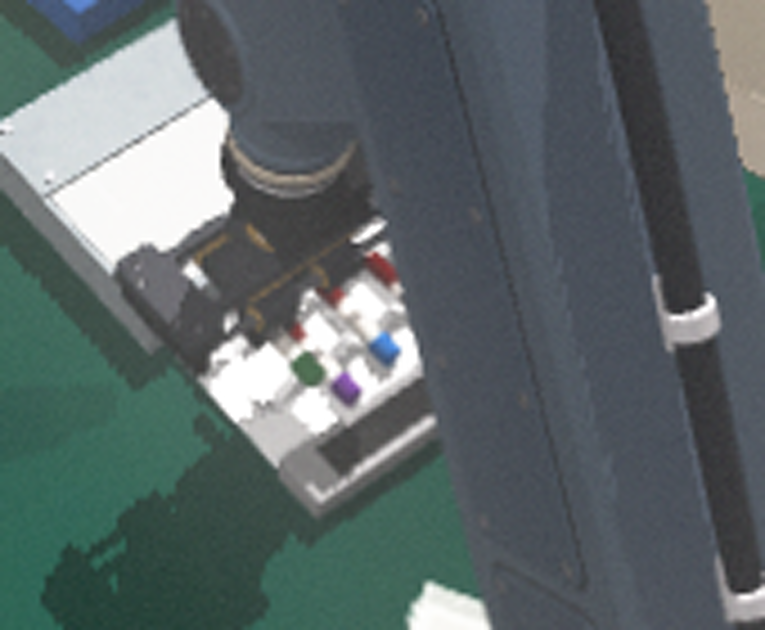

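```bash
python3 -m crank '[{"offset":[0.02,-0.001,0],"spin":0},{"offset":[0.022,0,0],"spin":0},{"offset":[0.012,0,0],"spin":0},{"offset":[0.003,0,0],"spin":0},{"offset":[0,0,0],"spin":0},{"offset":[0,0,0],"spin":0}]' 0
python3 - <<'E'
from h import *
plan(.5426,-.1317,.0155,71.5)
E
python3 -m crank '[{"offset":[0,0,0],"spin":0},{"offset":[0,0,0],"spin":0},{"offset":[0,0,0],"spin":0},{"offset":[0,0,0],"spin":0}]' 0.025
python3 -m crank '[{"offset":[-0.02,0,0],"spin":0},{"offset":[-0.04,0,0],"spin":0},{"offset":[-0.04,0,0],"spin":0},{"offset":[-0.02,0.015,0.03],"spin":0},{"offset":[0,0.02,0.038],"spin":0},{"offset":[0,0.02,0.038],"spin":0},{"offset":[0,0.02,0.038],"spin":0},{"offset":[0,0.02,0.038],"spin":0},{"offset":[0,0.01,0.03],"spin":0},{"offset":[0,0,0],"spin":0}]' 0.05
python3 - <<'E'
from h import *
c=bot.capture("top");crop(c,"t21.png",310,180,400,265,7)
mid=np.array([.5172,-.2076]);a=np.radians(71.5);Y=np.array([np.cos(a),np.sin(a)]);X=np.array([np.sin(a),-np.cos(a)])
P,ok=cloud(c,(310,180,400,265));q=P[:,:2]-mid;x=q@X*1000;y=q@Y*1000;z=P[:,2]*1000
for g in(-80,-40,0,40,80):
    k=ok&(abs(y-g)<4)&(z>19.5)&(z<36)&(abs(x)<62)
    print(g,"x %.0f..%.0f"%(x[k].min(),x[k].max()),"n",k.sum(),"z",z[k].max().round(), [ (xx,int(np.median(z[ok&(abs(y-g)<4)&(abs(x-xx)<2)]))) for xx in range(-60,50,6)])
pad(c)
E
```

```text
time_s: 52.95
position: [0.5437, -0.1319, 0.1995]
tcp_rot: [[0.001, -0.948, 0.317], [-0.001, 0.317, 0.948], [-1.0, -0.002, -0.0]]
force: [0.4, -0.6, 0.1]
opening: 0.142
t 53.0 tip [ 0.544  -0.132   0.0175] hz 71.5 F [ 0.4 -0.6  0.1] open 0.0124
  spin 0.000 rad; after it, offset [down,y,z] = [ 0.002   0.0014 -0.0001]  |h| 0.001 ; j6->-85
time_s: 53.35
position: [0.5434, -0.1319, 0.199]
tcp_rot: [[0.0, -0.948, 0.317], [-0.0, 0.317, 0.948], [-1.0, -0.0, -0.0]]
force: [-0.2, -0.7, 0.5]
opening: 0.28
time_s: 54.35
position: [0.5101, 0.1058, 0.3188]
tcp_rot: [[-0.0, -0.95, 0.313], [0.001, 0.313, 0.95], [-1.0, 0.001, 0.001]]
force: [1.2, -0.1, -0.1]
opening: 0.577
-80 x -49..54 n 62 z 29.0 [(-60, 7), (-54, 6), (-48, 19), (-42, 24), (-36, 22), (-30, 21), (-24, 24), (-18, 19), (-12, 21), (-6, 22), (0, 23), (6, 24), (12, 20), (18, 21), (24, 24), (30, 22), (36, 14), (42, 8), (48, 6)]
-40 x -57..27 n 56 z 32.0 [(-60, 7), (-54, 25), (-48, 25), (-42, 23), (-36, 19), (-30, 23), (-24, 25), (-18, 24), (-12, 19), (-6, 21), (0, 18), (6, 22), (12, 23), (18, 23), (24, 24), (30, 17), (36, 9), (42, 6), (48, 8)]
0 x -47..60 n 61 z 33.0 [(-60, 4), (-54, 4), (-48, 13), (-42, 28), (-36, 23), (-30, 25), (-24, 21), (-18, 21), (-12, 24), (-6, 21), (0, 21), (6, 19), (12, 17), (18, 23), (24, 21), (30, 23), (36, 21), (42, 7), (48, 5)]
40 x -55..54 n 60 z 29.0 [(-60, 8), (-54, 20), (-48, 23), (-42, 19), (-36, 17), (-30, 24), (-24, 20), (-18, 24), (-12, 23), (-6, 21), (0, 21), (6, 23), (12, 23), (18, 18), (24, 22), (30, 21), (36, 7), (42, 4), (48, 3)]
80 x -49..53 n 60 z 30.0 [(-60, 5), (-54, 4), (-48, 23), (-42, 22), (-36, 27), (-30, 19), (-24, 22), (-18, 26), (-12, 22), (-6, 21), (0, 22), (6, 25), (12, 25), (18, 26), (24, 23), (30, 20), (36, 16), (42, 5), (48, 7)]
pad ((437.0313720703125, -180.73582458496094), (172.1761932373047, 20.692737579345703), 71.46844482421875) [ 436.68872 -180.39162]
```

View pics/t21.png

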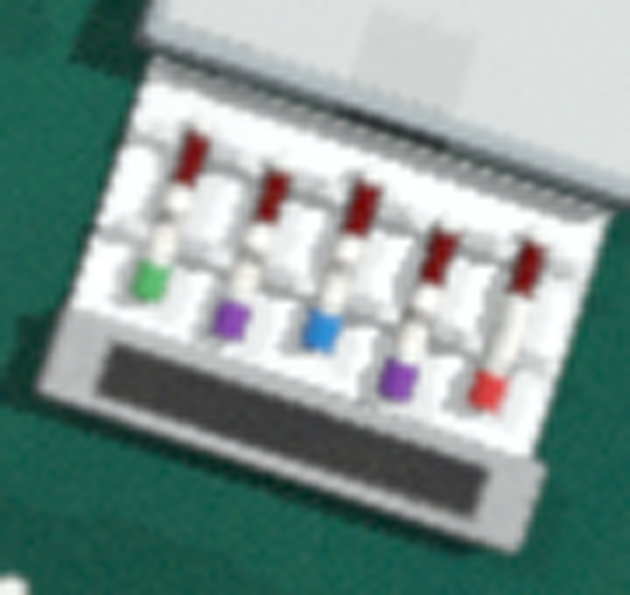

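All five lie in the grooves, caps to the front, each within 5 mm of mid (depth profile); the drawer is still right out. Now to the front face with shut fingers.

```bash
python3 - <<'E'
from h import *
plan(.380,-.1615,.12,71.5)
E
python3 -m crank '[{"offset":[0,0.012,-0.03],"spin":0},{"offset":[0,0.012,-0.038],"spin":0},{"offset":[0,0.012,-0.038],"spin":0},{"offset":[0,0,0],"spin":0}]' 0
python3 - <<'E'
from h import *
plan(.380,-.1615,.12,71.5)
E
```

```text
t 54.4 tip [0.5106 0.1042 0.1368] hz 71.7 F [-0.6 -0.6  0.1] open 0.0500
  spin 0.004 rad; after it, offset [down,y,z] = [ 0.0168  0.0395 -0.2934]  |h| 0.296 ; j6->-95
time_s: 54.8
position: [0.4406, 0.0102, 0.3184]
tcp_rot: [[-0.004, -0.947, 0.322], [-0.0, 0.322, 0.947], [-1.0, 0.004, -0.002]]
force: [0.7, 0.9, -0.6]
opening: 0.3
t 54.8 tip [0.4398 0.0102 0.1364] hz 71.2 F [ 0.7  0.9 -0.6] open 0.0261
  spin -0.005 rad; after it, offset [down,y,z] = [ 0.0164  0.0023 -0.1818]  |h| 0.182 ; j6->-95
```

```bash
python3 -m crank '[{"offset":[0,0,-0.035],"spin":0},{"offset":[0,0,-0.04],"spin":0},{"offset":[0,0,-0.04],"spin":0},{"offset":[0,0,-0.04],"spin":0},{"offset":[0,0,-0.02],"spin":0},{"offset":[0,0,0],"spin":0},{"offset":[0,0,0],"spin":0}]' 0
python3 - <<'E'
from h import *
plan(.380,-.1615,.015,71.5)
s=bot.capture("scene");crop(s,"s22.png",260,100,450,250,4)
E
```

```text
time_s: 55.5
position: [0.3878, -0.1532, 0.3187]
tcp_rot: [[0.0, -0.948, 0.319], [0.0, 0.319, 0.948], [-1.0, -0.0, 0.0]]
force: [-0.8, 0.6, 0.1]
opening: 0.003
t 55.5 tip [ 0.3878 -0.1531  0.1367] hz 71.4 F [-0.8  0.6  0.1] open 0.0002
  spin -0.002 rad; after it, offset [down,y,z] = [ 0.1217  0.0048 -0.0104]  |h| 0.011 ; j6->-95
```

View pics/s22.png

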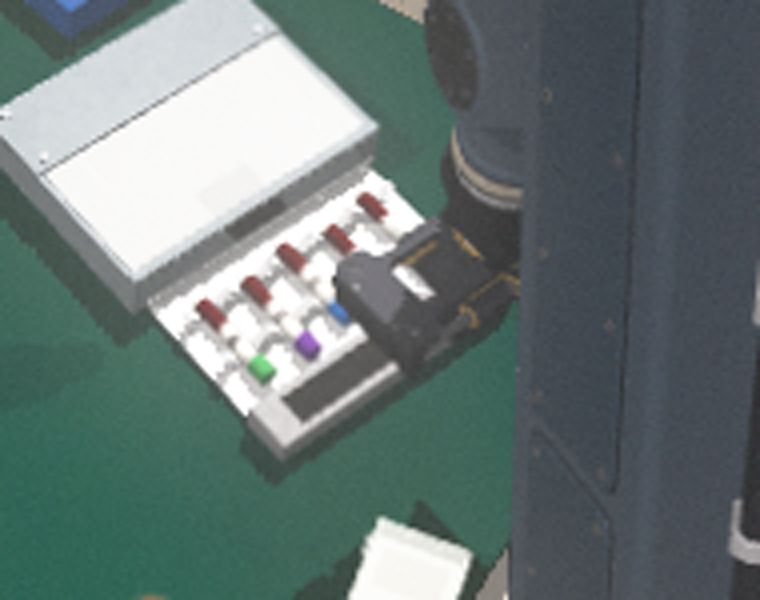

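Run:
```python
from h import *
s=bot.capture("scene")
P,ok=cloud(s,(345,225,385,275)); k=ok&(P[:,2]>.01)&(P[:,2]<.2)
print(P[k].min(0),P[k].max(0),np.percentile(P[k][:,2],[50,95]))
```

```text
[ 0.28886185 -0.068785    0.0100021 ] [0.37211187 0.03779359 0.03340253] [0.02579288 0.02977056]
```

Low (30 mm), so no hindrance. Go down and push.

```bash
python3 -m crank '[{"offset":[0.02,0.003,-0.01],"spin":0},{"offset":[0.035,0,0],"spin":0},{"offset":[0.035,0,0],"spin":0},{"offset":[0.02,0,0],"spin":0},{"offset":[0.012,0,0],"spin":0},{"offset":[0,0,0],"spin":0},{"offset":[0,0,0],"spin":0}]' 0
python3 -m crank '[{"offset":[0,-0.008,0],"spin":0},{"offset":[0,-0.008,0],"spin":0},{"offset":[0,-0.005,0],"spin":0},{"offset":[0,-0.005,0],"spin":0},{"offset":[0,0,0],"spin":0}]' 0
python3 -m crank '[{"offset":[0,-0.004,0],"spin":0},{"offset":[0,-0.006,0],"spin":0},{"offset":[0,-0.006,0],"spin":0},{"offset":[0,-0.006,0],"spin":0}]' 0
```

```text
time_s: 56.3
position: [0.382, -0.1603, 0.1967]
tcp_rot: [[-0.0, -0.949, 0.316], [0.0, 0.316, 0.949], [-1.0, 0.001, 0.0]]
force: [0.7, 0.3, 0.0]
opening: 0.003
time_s: 56.8
position: [0.4073, -0.1699, 0.197]
tcp_rot: [[0.002, -0.948, 0.317], [-0.001, 0.317, 0.948], [-1.0, -0.002, -0.001]]
force: [1.1, -0.5, -0.7]
opening: 0.006
time_s: 57.2
position: [0.4276, -0.1764, 0.1966]
tcp_rot: [[-0.001, -0.948, 0.317], [0.0, 0.317, 0.948], [-1.0, 0.001, 0.0]]
force: [-0.9, 1.0, -0.8]
opening: 0.007
```

```bash
python3 -m crank '[{"offset":[0,-0.007,0],"spin":0},{"offset":[0,-0.007,0],"spin":0},{"offset":[0,-0.007,0],"spin":0},{"offset":[0,-0.007,0],"spin":0},{"offset":[0,-0.007,0],"spin":0},{"offset":[0,-0.007,0],"spin":0},{"offset":[0,-0.007,0],"spin":0},{"offset":[0,-0.007,0],"spin":0},{"offset":[0,-0.007,0],"spin":0},{"offset":[0,-0.005,0],"spin":0},{"offset":[0,-0.003,0],"spin":0},{"offset":[0,0,0],"spin":0}]' 0
python3 - <<'E'
from h import *
plan(.5335,-.2128,.015,71.5)
c=bot.capture("top");crop(c,"t23.png",310,140,430,265,4.5)
E
```

```text
time_s: 58.4
position: [0.4952, -0.1992, 0.1968]
tcp_rot: [[0.001, -0.948, 0.317], [-0.001, 0.317, 0.948], [-1.0, -0.002, -0.0]]
force: [0.2, 0.5, -0.0]
opening: 0.011
t 58.4 tip [ 0.4955 -0.1993  0.0148] hz 71.5 F [ 0.2  0.5 -0. ] open 0.0009
  spin 0.000 rad; after it, offset [down,y,z] = [-0.0002 -0.0403 -0.0007]  |h| 0.040 ; j6->-93
```

View pics/t23.png

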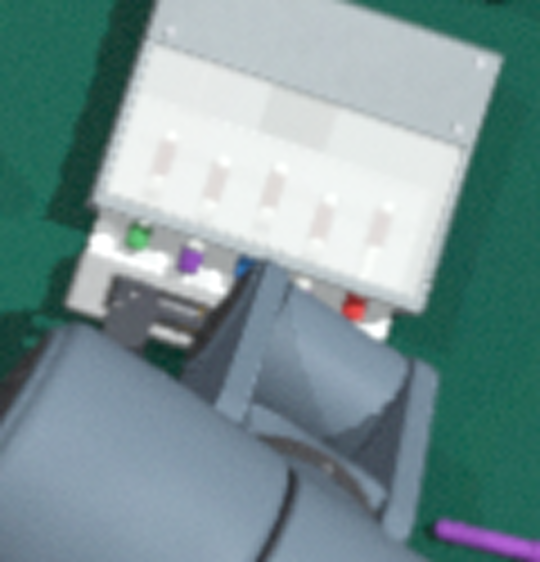

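Tubes ride in under the roof in line. Now slowly to the inner stop, 40 mm more.

```bash
python3 -m crank '[{"offset":[0,-0.005,0],"spin":0},{"offset":[0,-0.006,0],"spin":0},{"offset":[0,-0.006,0],"spin":0},{"offset":[0,-0.005,0],"spin":0},{"offset":[0,-0.004,0],"spin":0},{"offset":[0,-0.003,0],"spin":0},{"offset":[0,0,0],"spin":0}]' 0
python3 -m crank '[{"offset":[0,-0.003,0],"spin":0},{"offset":[0,-0.003,0],"spin":0},{"offset":[0,-0.003,0],"spin":0},{"offset":[0,0,0],"spin":0}]' 0
python3 -m crank '[{"offset":[0,-0.0025,0],"spin":0},{"offset":[0,0,0],"spin":0}]' 0
python3 -m crank '[{"offset":[0,-0.002,0],"spin":0},{"offset":[0,0,0],"spin":0}]' 0
```

```text
time_s: 59.15
position: [0.5225, -0.2081, 0.1966]
tcp_rot: [[0.001, -0.948, 0.317], [-0.0, 0.317, 0.948], [-1.0, -0.0, 0.0]]
force: [-1.3, 1.4, 0.0]
opening: 0.006
time_s: 59.55
position: [0.5309, -0.2109, 0.1966]
tcp_rot: [[0.0, -0.948, 0.317], [0.0, 0.317, 0.948], [-1.0, -0.0, 0.0]]
force: [-3.1, 0.4, 0.8]
opening: 0.009
time_s: 59.75
position: [0.5325, -0.2114, 0.1966]
tcp_rot: [[-0.002, -0.948, 0.317], [0.001, 0.317, 0.948], [-1.0, 0.003, 0.0]]
force: [-5.7, 1.2, 2.4]
opening: 0.005
time_s: 59.95
position: [0.5332, -0.2117, 0.1966]
tcp_rot: [[-0.006, -0.949, 0.316], [0.003, 0.316, 0.949], [-1.0, 0.007, 0.001]]
force: [-8.9, 1.7, 5.4]
opening: 0.011
```

```bash
python3 -m crank '[{"offset":[0,-0.002,0],"spin":0},{"offset":[0,0,0],"spin":0}]' 0
python3 -m crank '[{"offset":[0,0.005,0],"spin":0},{"offset":[0,0.008,0],"spin":0},{"offset":[0,0.015,0],"spin":0},{"offset":[0,0.02,0],"spin":0},{"offset":[0,0.02,0],"spin":0},{"offset":[0,0,0],"spin":0},{"offset":[-0.03,0,0],"spin":0},{"offset":[-0.04,0,0],"spin":0},{"offset":[-0.04,0,0],"spin":0},{"offset":[-0.03,0,0],"spin":0}]' 0
python3 -m crank '[{"offset":[0,0,0.03],"spin":0},{"offset":[0,0,0.04],"spin":0},{"offset":[0,0,0.04],"spin":0},{"offset":[0,0,0.04],"spin":0},{"offset":[0,0,0.04],"spin":0},{"offset":[0,0,0.04],"spin":0},{"offset":[0,0,0.03],"spin":0},{"offset":[0,0,0],"spin":0}]' 0
python3 - <<'E'
from h import *
c=bot.capture("top");s=bot.capture("scene");crop(c,"t24.png",310,120,450,270,4);cv2.imwrite("pics/t24f.png",c["pixels"]);cv2.imwrite("pics/s24f.png",s["pixels"])
pad(c,(325,185,405,240))
E
```

```text
time_s: 60.15
position: [0.5339, -0.212, 0.1965]
tcp_rot: [[-0.01, -0.949, 0.316], [0.004, 0.316, 0.949], [-1.0, 0.011, 0.001]]
force: [-12.4, 0.5, 7.8]
opening: 0.005
time_s: 61.15
position: [0.4744, -0.1926, 0.3398]
tcp_rot: [[0.007, -0.948, 0.317], [-0.005, 0.317, 0.948], [-1.0, -0.008, -0.002]]
force: [-0.0, -0.0, -0.0]
opening: 0.007
time_s: 61.95
position: [0.5574, 0.0585, 0.3377]
tcp_rot: [[0.007, -0.95, 0.313], [0.001, 0.313, 0.95], [-1.0, -0.007, 0.003]]
force: [-0.4, -0.8, -0.2]
opening: 0.006
pad ((547.4918823242188, -218.08990478515625), (171.88088989257812, 18.891952514648438), 71.59906005859375) [ 547.647   -217.00153]
```

View pics/t24.png

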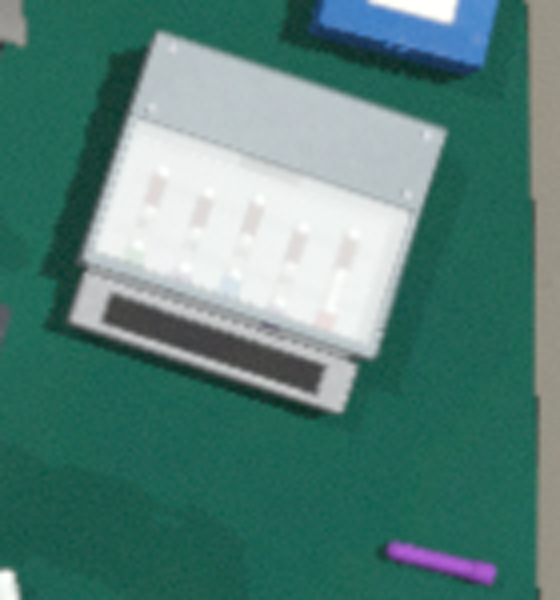

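View pics/t24f.png

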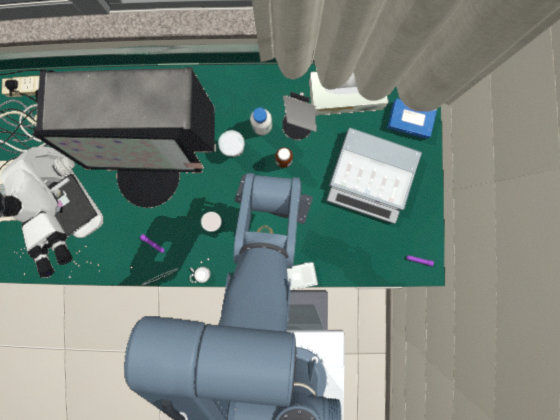

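View pics/s24f.png

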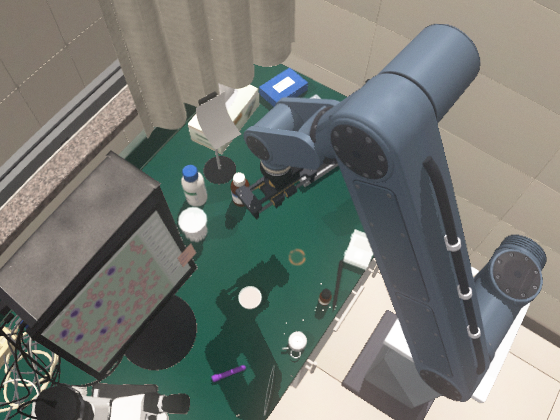

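The drawer's pad reads (0.5475, -0.2181), against (0.5481, -0.2178) when it was locked at the start. Five tubes show under the roof. The bottles, pot and dish are standing, and only the purple look-alikes are still on the bench.

```bash
python3 -c "
from rig import bot
print(bot.hand_in())"
```

```text
the job is handed in; nothing more can be done
None
```

All five loose tubes (red, blue, green and two purple caps) are in the dock drawer, one to a groove with caps to the front. The drawer is pushed home and the job was handed in at about 62 s of the 208 s allowed.

- **Drawer:** I pushed it to the inner stop to release it, then pulled it right out by pressing on its ledge. After loading I pushed it to the stop again and let go. The pad was then within 1 mm of its starting locked position in the top camera.
- **Tubes:** The depth profile showed each one lying flat, within about 5 mm of centre along its groove. The blue one is furthest off, about 5 mm inwards, with its cap still clear of the rib.
- **Rest of the bench:** The bottles, pot and dish were standing in the last pictures, and I left the two wholly purple look-alikes alone. The gripper was clear of everything.

No check failed. I saw no knocked tube and no slackened grip. I did not pull on the drawer afterwards to test the catch, so the lock is judged from its position alone.

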